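Unnest the stacking pots onto the two-tier stand

ROBOT

A 6-joint arm with a two-finger parallel gripper is mounted at the origin on a cart in front of the work surface, level with it; the furniture and walls round the work are solid. World frame = base frame: x ahead of the robot, y to its left, z up, the work surface at z = 0. Lengths are in m, angles in rad, forces in N, time in s.
With the tool pointing down it reaches from about 0.275 to 0.85 m from the base axis. Payload 5.2 kg.
Tool frame: the origin (TCP) lies midway between the tips of the shut fingers; the grasp point (between the pads) lies 19 mm behind it (bot.hold_point_z is the distance from the TCP to the grasp point, in m); z points along the fingers, y is the line along which they close (so a half turn about z gives the same grasp; the last joint's range is limited). The gripper opens to 85 mm and grips with 20 to 120 N. Pads are 22 mm wide; open, the fingers measure 114 mm over their backs; the gripper's body (76 mm by 85 mm) begins 54 mm behind the grasp point. The pads swing forward as they close: fully open they stand 13 mm farther back than shut.
Start: joints at [1.103, 0.259, 1.535, -0, 1.348, -0.203], TCP at [0.144, 0.531, 0.231] pointing down, gripper open.
Joint ranges: [-3.14, 3.14], [-0.91, 2.08], [0.19, 2.58], [-1.22, 4.36], [0.22, 2.71], [-3.12, 3.12]. Speed limits (rad/s): [2.57, 2.57, 3.14, 3.14, 3.14, 3.14].

INTERFACE

Orientations are given as a unit quaternion [w, x, y, z].
In Python, from station import bot, optics gives the robot as it stands.
- The arm moves only by the tool step_arm, never from a script. Its argument "deltas" is one flat list of numbers, 7 for each row, row after row: the shift along the tool's x, y, z normalised to -1 to 1, where 1 is 250 mm, then the turn, a rotation vector about the tool's x, y, z normalised to -1 to 1, where 1 is 360 degrees, then the opening, from -1 (shut) to 1 (fully open), so that 0 is half open. A call has 1 to 20 rows; each row is the pose to reach, as a shift and turn from the pose commanded when the call began, along the tool's axes at that moment, turning the shorter way round; what a row does not reach only later rows make up. A row lasts 1/12 s, in which the tool goes at most 41.7 mm and 7.16 degrees, less where a joint would pass 70% of its speed; a pose out of reach is approached as far as the arm can. A call with a number of a shift or a turn outside -1 to 1 is refused whole. A call with a gripper value outside its range is refused whole. The fingers move at their own pace and stop on an object; "squeeze" is the grip in N (left out, the last holds). Time passes only in rows, so rows that repeat a pose let the fingers close. It gives the time, the measured TCP pose, the force, the opening and the grip force at its end, in the units of the state.
- bot.observe(): the state, without advancing time (a new reading comes with each control period).
- optics.get_image(name): name is "scene" or "top" or "wrist"; returns a dict with "pixels" (384x512x3 uint8, red, green, blue), "K" (3x3 intrinsics, pixels), "pose" (4x4, takes a point from camera to world coordinates); the wrist camera has in their place "tool_from_camera" (4x4, takes a point from camera to tool coordinates, whose origin is the TCP and whose axes are the flange's). Camera axes: x right, y down, z forward; pixel columns grow to the right and rows downward; lengths in m; the calibration is good to about 2 mm. A picture is of the moment at which its call begins: read the wrist's pose just before it. There is no depth.
- bot.sign_off(): hands the job in; it is judged then, once.
Trained networks look in the newest picture that a camera, given by its name, has taken for a name from the list of things; names that differ only in an ending like _2 or _b are one class to them, and where a whole thing is asked for, a point or a joint stands for the part that bears it (a point fixed in the world has none). Each returns a list of dicts, best first, with "conf" (0 to 1); they miss things now and then, are a little off and sometimes report something else, mostly with a low value. They report only what shows in the picture. A call takes as long as a camera call. They do not tell look-alikes from the thing itself.
- optics.silhouettes(name, camera): "mask" (384x512 bool, what is visible of it) and "centre" ([column, row] in pixels, amid what is visible of it).
The state is a dict: "clock": time; "qpos": joint angles; "joint_velocities": joint speeds; "effort": joint torques, N m; "tool_pos": TCP position; "orientation": TCP orientation; "contact_force": force on the tool from outside, world axes, zero at the start; "wrist_torque": the same for the moment, N m; "grip_width": opening from 0.0 (shut) to 1.0 (fully open); "grasp_force": force on a finger pad.
Only numpy, scipy, OpenCV 4.12 (cv2) and the standard library are available. Lean on these libraries where they do the work, as an engineer would, in place of code of your own. Each camera call takes 0.05 s, during which the arm holds its last target. There are 200 camera calls.

TASK

The clean steel pots have been left nested in one another. Pull them all apart and set up the two-tier stand: stand every short pot upright on its own in the lower row on the stand's deck (the tall ones do not fit under the upper tray), then lower the upper tray over all four posts until it is fully home, and stand every tall pot upright on its own in a row on the upper tray. Leave the other things on the table where they are.

Things in the scene. Friction and masses are not known exactly. Their poses are not given: they have to be found in the camera images.
- tall_1_mid (a point): Steel stacking pot, tall: 104 mm high, 0.2 kg, heavy base, open top. Top 36 mm: straight round collar 64 mm across, wall 3.5 mm; under it a shoulder, then a tapering body, 53 mm across at the shoulder, 38 mm at the foot. Nested, the shoulder rests on the rim below with 2 mm side play, the whole collar clear; pull straight up. Point: on the axis, 52 mm above the underside, 16 mm below shoulder; z up the axis.
- tall_2_mid (a point): Steel stacking pot, tall: 104 mm high, 0.2 kg, heavy base, open top. Top 36 mm: straight round collar 64 mm across, wall 3.5 mm; under it a shoulder, then a tapering body, 53 mm across at the shoulder, 38 mm at the foot. Nested, the shoulder rests on the rim below with 2 mm side play, the whole collar clear; pull straight up. Point: on the axis, 52 mm above the underside, 16 mm below shoulder; z up the axis.
- tall_3_mid (a point): Steel stacking pot, tall: 104 mm high, 0.2 kg, heavy base, open top. Top 36 mm: straight round collar 64 mm across, wall 3.5 mm; under it a shoulder, then a tapering body, 53 mm across at the shoulder, 38 mm at the foot. Nested, the shoulder rests on the rim below with 2 mm side play, the whole collar clear; pull straight up. Point: on the axis, 52 mm above the underside, 16 mm below shoulder; z up the axis.
- short_1_mid (a point): Steel stacking pot, short: 68 mm high, 0.17 kg, heavy base, open top. Top 36 mm: straight round collar 64 mm across, wall 3.5 mm; under it a shoulder, then a tapering body, 53 mm across at the shoulder, 46 mm at the foot. Nested, the shoulder rests on the rim below with 2 mm side play, the whole collar clear; pull straight up. Point: on the axis, 34 mm above the underside, 2 mm above shoulder; z up the axis. Sometimes absent.
- short_2_mid (a point): Steel stacking pot, short: 68 mm high, 0.17 kg, heavy base, open top. Top 36 mm: straight round collar 64 mm across, wall 3.5 mm; under it a shoulder, then a tapering body, 53 mm across at the shoulder, 46 mm at the foot. Nested, the shoulder rests on the rim below with 2 mm side play, the whole collar clear; pull straight up. Point: on the axis, 34 mm above the underside, 2 mm above shoulder; z up the axis. Sometimes absent.
- short_3_mid (a point): Steel stacking pot, short: 68 mm high, 0.17 kg, heavy base, open top. Top 36 mm: straight round collar 64 mm across, wall 3.5 mm; under it a shoulder, then a tapering body, 53 mm across at the shoulder, 46 mm at the foot. Nested, the shoulder rests on the rim below with 2 mm side play, the whole collar clear; pull straight up. Point: on the axis, 34 mm above the underside, 2 mm above shoulder; z up the axis.
- short_4_mid (a point): Steel stacking pot, short: 68 mm high, 0.17 kg, heavy base, open top. Top 36 mm: straight round collar 64 mm across, wall 3.5 mm; under it a shoulder, then a tapering body, 53 mm across at the shoulder, 46 mm at the foot. Nested, the shoulder rests on the rim below with 2 mm side play, the whole collar clear; pull straight up. Point: on the axis, 34 mm above the underside, 2 mm above shoulder; z up the axis. Sometimes absent.
- stand: Stand, fixed: dark wooden lower tray, 130 mm along its x, 360 mm along y; origin at the centre of its underside on the table, z up. Steel corner posts at x +-50, y +-166 mm: 16 mm thick up to a flat shoulder 102 mm above the origin, then a 10 mm pin for 30 mm more, its last 10 mm pointed. Under the seated upper tray 84 mm are free: short pots fit, tall ones do not.
- stand_deck (a point): Centre of the stand's deck top, 18 mm above the table; axes as the stand's. The lower row runs along y between rails that stand 11 mm above the deck, 56 mm either side of the middle line and 171 mm towards each end. At the start the pots stand elsewhere on the table in nests (up to three high, short pots always on top of tall ones) or singly.
- tray_deck (a point): Loose upper tray, dark wood, 130 mm along its x, 360 mm along y, 10 mm thick, on 3 mm feet, 0.38 kg; this point: centre of its deck top, z up. 14 mm hole at each corner (x +-50, y +-166 mm), rails as on the stand. It may go on either way round. Home on the four shoulders, this point lies 112 mm above the stand's origin, straight over it. The handle bridges its middle; pots stand either side of it.
- tray_handle (a point): Centre of the upper tray's handle, axes as the tray's: a square-edged steel bar along the tray's x, 86 mm long, 12 mm wide (y), 16 mm high, on two legs at x +-38 mm. The point is 60 mm above the tray's deck and 70 mm above its underside (less its feet). Carried by it, the tray hangs level.
- spice_jar: Bystander, loose, not part of the job: spice jar with a yellow cap, 45 mm across, 100 mm high. Origin at the centre of its underside.
- matchbox: Bystander, loose, not part of the job: matchbox lying flat, 36 x 53 x 14 mm. Origin at the centre of its underside.
- pepper_mill: Bystander, loose, not part of the job: dark wooden pepper mill, 58 mm across, 135 mm high. Origin at the centre of its underside.
Things that resemble listed ones, but are neither listed nor needed, are in the scene too. Leave any purple look-alike of the part that bears short_2_mid alone.

How it is judged:
On the way, in this order (a step that is already met when the one before it is completed fails the run):
1. every short pot stands upright on its own on the stand's deck (x of short_1_mid in the frame of stand between -0.04 and 0.04 m and y of short_1_mid in the frame of stand between -0.16 and 0.16 m and z of short_1_mid in the frame of stand between 0.045 and 0.059 m and angle between each of short_1_mid, short_2_mid, short_3_mid, short_4_mid's own z axis and vertical below 0.1 rad and x of short_2_mid in the frame of stand between -0.04 and 0.04 m and y of short_2_mid in the frame of stand between -0.16 and 0.16 m and z of short_2_mid in the frame of stand between 0.045 and 0.059 m and x of short_3_mid in the frame of stand between -0.04 and 0.04 m and y of short_3_mid in the frame of stand between -0.16 and 0.16 m and z of short_3_mid in the frame of stand between 0.045 and 0.059 m and x of short_4_mid in the frame of stand between -0.04 and 0.04 m and y of short_4_mid in the frame of stand between -0.16 and 0.16 m and z of short_4_mid in the frame of stand between 0.045 and 0.059 m), for 0.2 s.
2. the upper tray is down over all four posts, fully home, with the short pots standing below it (all of step 1 and x of tray_handle in the frame of stand between -0.006 and 0.006 m and y of tray_handle in the frame of stand between -0.006 and 0.006 m and z of tray_handle in the frame of stand between 0.1685 and 0.1755 m and angle between tray_handle's own z axis and vertical below 0.03 rad and angle between the y axis of tray_handle and the y axis of stand, either way round below 0.06 rad), for 0.2 s.
At the end, for the whole second after the job is handed in: Each short pot stands upright (0.1 rad) by itself on the stand's deck; the upper tray is over all four posts, home on the shoulders (centred within 6 mm, height within 3.5 mm, level within 0.03 rad); each tall pot stands upright (0.1 rad) by itself on the upper tray; all at rest (all of step 2 and x of tall_1_mid in the frame of tray_handle between -0.04 and 0.04 m and y of tall_1_mid in the frame of tray_handle between -0.16 and 0.16 m and z of tall_1_mid in the frame of tray_handle between -0.015 and -0.001 m and angle between each of tall_1_mid, tall_2_mid, tall_3_mid's own z axis and vertical below 0.1 rad and x of tall_2_mid in the frame of tray_handle between -0.04 and 0.04 m and y of tall_2_mid in the frame of tray_handle between -0.16 and 0.16 m and z of tall_2_mid in the frame of tray_handle between -0.015 and -0.001 m and x of tall_3_mid in the frame of tray_handle between -0.04 and 0.04 m and y of tall_3_mid in the frame of tray_handle between -0.16 and 0.16 m and z of tall_3_mid in the frame of tray_handle between -0.015 and -0.001 m and linear speed of each of short_1, short_2, short_3, short_4, tall_1, tall_2, tall_3, upper_tray below 0.03 m/s); the robot touches nothing.
It fails at once if a bystander (spice jar, matchbox or pepper mill) is shoved more than 7 cm from where it stood (distance of any of spice_jar, matchbox, pepper_mill from where it was at the start of the episode above 0.07 m).
Of short_1, short_2, short_4 only 1 to 3 are there at a start; the rules pass over those that are not, and their reading is None.
At some moment in a run one of upper_tray, tall_1, tall_3 may be knocked a few centimetres aside while the robot is not near it.
It also fails if it takes over 210 s, if anything falls off the work surface, if the arm or the gripper's body presses on something with over 40 N, if the wrist force passes 120 N, or if a joint passes its speed limit or range.

## Working session

There is one attempt and no reset: what is moved stays moved. The work goes in short steps, Python scripts to look and compute and a tool call to move; the robot and the scene stay as the last step left them, time stands still between calls to the robot, and variables do not carry over. Pictures are saved under pics/ and viewed, at most 14 in all, crops included, and the job is handed in when it is done.

Besides the shell and the picture viewer there is one more tool, called after ">>>" as name(argument=value, ...) on one line, values as JSON. step_arm: Moves the arm, as the interface text tells. Its arguments: {"type":"object","properties":{"deltas":{"type":"array","items":{"type":"number"}},"squeeze":{"type":"number"}},"required":["deltas"]}

```bash
ls; mkdir -p pics; cat > h.py <<'E'
import numpy as np, cv2, json
from station import bot, optics
from scipy.spatial.transform import Rotation as R
def tool():
    s=bot.observe(); q=s["orientation"]; T=np.eye(4)
    T[:3,:3]=R.from_quat([q[1],q[2],q[3],q[0]]).as_matrix(); T[:3,3]=s["tool_pos"]; return T
def cam(n):
    T=tool(); im=optics.get_image(n)
    P=np.array(im["pose"]) if "pose" in im and n!="wrist" else T@np.array(im["tool_from_camera"])
    return im["pixels"],np.array(im["K"]),P
def ray(px,K,P,z):
    d=P[:3,:3]@np.linalg.inv(K)@np.array([px[0],px[1],1.]); o=P[:3,3]
    return o+d*(z-o[2])/d[2]
def proj(p,K,P):
    c=P[:3,:3].T@(np.asarray(p)-P[:3,3]); u=K@c; return u[:2]/u[2]
def save(im,f): cv2.imwrite(f,cv2.cvtColor(im,cv2.COLOR_RGB2BGR))
E
python3 - <<'E'
from h import *
s=bot.observe(); print({k:np.round(v,3).tolist() for k,v in s.items()})
for n in ["scene","top"]:
    p,K,P=cam(n); save(p,f"pics/{n}0.png"); print(n,K.tolist(),P.round(3).tolist())
    for o in ["tall_1_mid","short_1_mid","stand","tray_deck","tray_handle","spice_jar","matchbox","pepper_mill"]:
        for d in optics.silhouettes(o,n):
            ys,xs=np.where(d["mask"]); print(o,round(d["conf"],2),np.round(d["centre"]),xs.min(),xs.max(),ys.min(),ys.max())
E
```

```text
pics
{'clock': 0.0, 'qpos': [1.103, 0.259, 1.536, 0.0, 1.348, -0.203], 'joint_velocities': [0.002, 0.001, 0.002, -0.001, -0.002, 0.0], 'effort': [-0.001, -44.604, -29.057, -0.0, 0.012, -0.0], 'tool_pos': [0.144, 0.53, 0.23], 'orientation': [-0.0, 0.132, 0.991, -0.001], 'contact_force': [0.164, 0.472, -0.316], 'wrist_torque': [-0.085, -0.033, -0.027], 'grasp_force': 0.0, 'grip_width': 1.0}
scene [[348.2613601949165, 0.0, 257.22521546522165], [0.0, 348.2613601949165, 191.07513807610476], [0.0, 0.0, 1.0]] [[0.425, -0.547, 0.721, -0.022], [-0.905, -0.265, 0.333, -0.313], [0.009, -0.794, -0.608, 0.637], [0.0, 0.0, 0.0, 1.0]]
tall_1_mid 0.58 [229. 191.] 216 240 176 208
tray_deck 0.67 [126. 215.] 68 193 169 260
tray_handle 0.57 [128. 212.] 67 194 168 261
spice_jar 0.87 [276. 173.] 267 282 158 187
matchbox 0.73 [194. 217.] 182 202 209 221
pepper_mill 0.74 [391. 235.] 375 410 213 263
top [[455.9809398026549, 0.0, 255.68181849024904], [0.0, 455.9809398026549, 189.28304309335599], [0.0, 0.0, 1.0]] [[0.003, -0.994, 0.111, 0.481], [-1.0, -0.003, -0.0, -0.011], [0.001, -0.111, -0.994, 1.222], [0.0, 0.0, 0.0, 1.0]]
short_1_mid 0.75 [214. 169.] 201 228 154 183
stand 0.94 [309. 233.] 237 381 204 268
tray_deck 0.71 [140. 230.] 109 166 162 299
tray_handle 0.67 [140. 230.] 109 166 162 299
spice_jar 0.97 [252. 129.] 244 260 118 141
matchbox 0.71 [194. 215.] 185 206 203 222
pepper_mill 0.7 [388. 180.] 373 406 165 190
```

View pics/scene0.png

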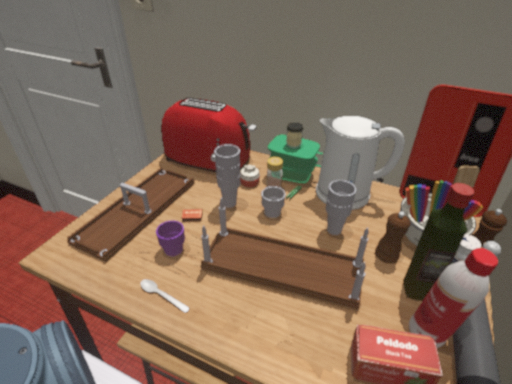

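View pics/top0.png

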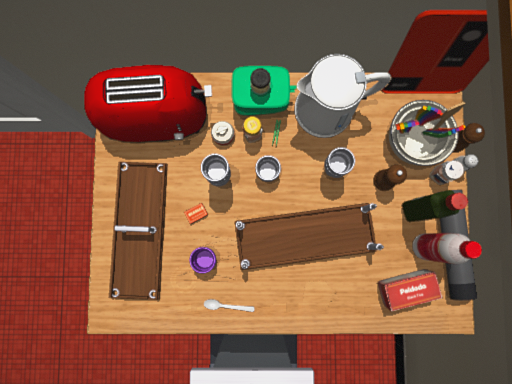

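The scene shows a left nest (scene 228,177), a lone pot (273,203), a right nest (340,207), the purple look-alike (171,238), the tray on the left and the stand in the middle. I'll zoom in to count the collars.

```bash
python3 - <<'E'
import cv2,numpy as np
s=cv2.imread("pics/scene0.png"); t=cv2.imread("pics/top0.png")
def c(i,x0,y0): return cv2.resize(i[y0:y0+75,x0:x0+65],(260,300),interpolation=cv2.INTER_CUBIC)
a=np.hstack([c(s,197,140),c(s,245,165),c(s,305,170)]); b=np.hstack([c(t,185,135),c(t,237,135),c(t,307,130)])
cv2.imwrite("pics/z.png",np.vstack([a,b]))
E
```

```text
(no output)
```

View pics/z.png

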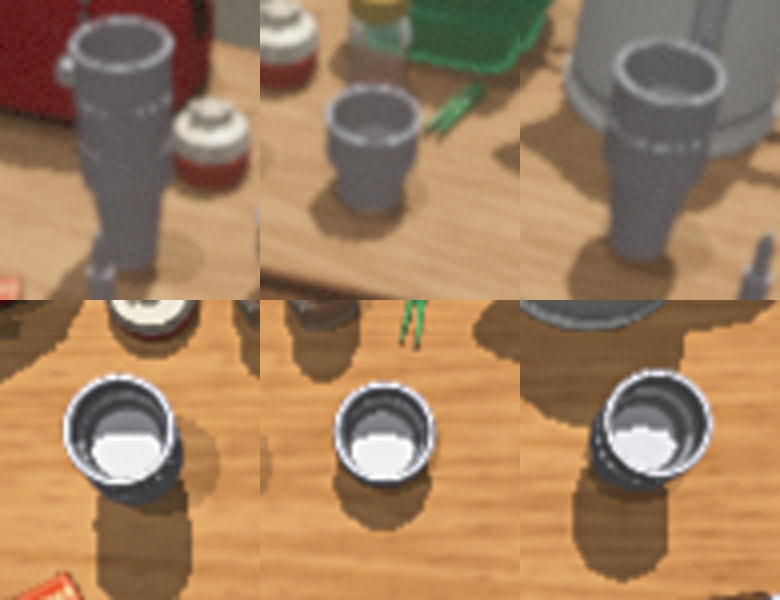

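The collars suggest the left nest is 3 high (rim z≈176 mm), the right is 2 high (140 mm) and the middle pot is a lone short one. Next I'll compute rough positions and a view pose.

```bash
cat >> h.py <<'E'
def yaw(T): return np.degrees(np.arctan2(T[1,1],T[0,1]))
def rows(wps,T=None):
    """wps: (x,y,z,psi_deg) -> normalised 6 numbers each, and rows needed; psi=heading of tool y"""
    T=tool() if T is None else T; prev=T
    print("now",T[:3,3].round(4),"psi",round(yaw(T),2))
    for x,y,z,p in wps:
        p=np.radians(p); c,s=np.cos(p),np.sin(p)
        G=np.eye(4); G[:3,:3]=np.array([[-s,c,0],[c,s,0],[0,0,-1]]); G[:3,3]=[x,y,z]
        L=np.linalg.inv(T)@G; rv=R.from_matrix(L[:3,:3]).as_rotvec()
        dp=np.linalg.norm(G[:3,3]-prev[:3,3]); da=np.degrees(R.from_matrix(prev[:3,:3].T@G[:3,:3]).magnitude())
        print(np.round(np.r_[L[:3,3]/.25,rv/(2*np.pi)],4).tolist(),"n>=",int(np.ceil(max(dp/.0417,da/7.16)))); prev=G
E
python3 - <<'E'
from h import *
K=np.array([[455.98,0,255.68],[0,455.98,189.28],[0,0,1]]);P=np.array(optics.get_image("top")["pose"])
for n,px,z in [("L",(214.7,167.5),.176),("R",(341.5,161),.14),("S",(268,168),.068)]: print(n,ray(px,K,P,z).round(3))
for px in [(240,225.5),(245,265),(366,208.5),(373,247)]: print(ray(px,K,P,.102).round(3))
for px in [(122,167),(161,169),(114,294),(152,295)]: print("tray",ray(px,K,P,.013).round(3))
for px in [(117,229),(154,230)]: print("h",ray(px,K,P,.073).round(3))
for n,px,z in [("spice",(252,125),.1),("match",(196,213),.014),("mill",(397,174),.13),("purple",(203,260),.068),("jarwhite",(222,132),.04)]: print(n,ray(px,K,P,z).round(3))
rows([(0.40,-0.02,0.45,9)])
E
```

```text
L [0.648 0.084 0.176]
R [ 0.671 -0.218  0.14 ]
S [ 0.665 -0.043  0.068]
[0.517 0.027 0.102]
[0.421 0.014 0.102]
[ 0.559 -0.283  0.102]
[ 0.465 -0.298  0.102]
tray [0.675 0.347 0.013]
tray [0.67  0.243 0.013]
tray [0.341 0.356 0.013]
tray [0.339 0.257 0.013]
h [0.508 0.336 0.073]
h [0.506 0.244 0.073]
spice [ 0.769 -0.002  0.1  ]
match [0.552 0.147 0.014]
mill [ 0.641 -0.353  0.13 ]
purple [0.431 0.12  0.068]
jarwhite [0.765 0.078 0.04 ]
now [0.1439 0.5308 0.2313] psi 74.83
[-1.5653, -1.8584, -0.8748, -0.0, 0.0, 0.1829] n>= 16
```

```bash
python3 - <<'E'
from h import *
rows([(0.33,0.32,0.40,40)])
p=np.radians(40);c,s=np.cos(p),np.sin(p);G=np.eye(4); G[:3,:3]=np.array([[-s,c,0],[c,s,0],[0,0,-1]]); G[:3,3]=[.33,.32,.40]
rows([(0.50,0.13,0.46,8)],G)
E
```

```text
now [0.1439 0.5308 0.2313] psi 74.83
[-0.9391, -0.6191, -0.6748, -0.0, -0.0, 0.0967] n>= 8
now [0.33 0.32 0.4 ] psi 40.0
[-1.0193, 0.0324, -0.24, 0.0, 0.0, 0.0889] n>= 7
```

>>> step_arm(deltas=[-0.939,-0.619,-0.675,0,0,0.0967,1,-0.939,-0.619,-0.675,0,0,0.0967,1,-0.939,-0.619,-0.675,0,0,0.0967,1,-0.939,-0.619,-0.675,0,0,0.0967,1,-0.939,-0.619,-0.675,0,0,0.0967,1,-0.939,-0.619,-0.675,0,0,0.0967,1,-0.939,-0.619,-0.675,0,0,0.0967,1,-0.939,-0.619,-0.675,0,0,0.0967,1,-0.939,-0.619,-0.675,0,0,0.0967,1,-0.939,-0.619,-0.675,0,0,0.0967,1])

```text
clock: 1.78
tool_pos: [0.3313, 0.3192, 0.401]
orientation: [0.001, 0.424, 0.906, 0.001]
contact_force: [-0.6, 1.7, -0.4]
grip_width: 1.002
grasp_force: 0.0
```

>>> step_arm(deltas=[-1,0.032,-0.24,0,0,0.0889,1,-1,0.032,-0.24,0,0,0.0889,1,-1,0.032,-0.24,0,0,0.0889,1,-1,0.032,-0.24,0,0,0.0889,1,-1,0.032,-0.24,0,0,0.0889,1,-1,0.032,-0.24,0,0,0.0889,1,-1,0.032,-0.24,0,0,0.0889,1,-1,0.032,-0.24,0,0,0.0889,1,-1,0.032,-0.24,0,0,0.0889,1,-1,0.032,-0.24,0,0,0.0889,1,-1,0.032,-0.24,0,0,0.0889,1])

```text
clock: 2.7
tool_pos: [0.4956, 0.1355, 0.4599]
orientation: [-0.0, 0.655, 0.756, -0.0]
contact_force: [0.2, 0.4, 0.0]
grip_width: 1.001
grasp_force: 0.0
```

```bash
python3 - <<'E'
from h import *
p,K,P=cam("wrist"); save(p,"pics/w1.png"); np.savez("w1.npz",p=p,K=K,P=P); T=tool()
print(K.tolist(),(np.linalg.inv(T)@P).round(3).tolist(),P[:3,3].round(3)); rows([])
for n,q in [("L",[.648,.084,.176]),("S",[.665,-.043,.068]),("R",[.671,-.218,.14])]: print(n,proj(q,K,P))
for o in ["tall_1_mid","short_1_mid","stand","tray_deck","tray_handle"]:
    for d in optics.silhouettes(o,"wrist"):
            ys,xs=np.where(d["mask"]); print(o,round(d["conf"],2),np.round(d["centre"]),xs.min(),xs.max(),ys.min(),ys.max())
E
```

```text
[[294.3992897743871, 0.0, 253.58195182224702], [0.0, 294.3992897743871, 191.73843516848376], [0.0, 0.0, 1.0]] [[-0.0, -0.954, -0.299, 0.076], [1.0, 0.0, -0.002, -0.0], [0.002, -0.299, 0.954, -0.142], [0.0, 0.0, 0.0, 1.0]] [0.485 0.211 0.602]
now [0.4957 0.1354 0.4601] psi 8.17
L [348.18597656 201.44319716]
S [325.15705768 243.87290631]
R [317.48717875 341.35170981]
tall_1_mid 0.54 [323. 173.] 315 344 165 192
short_1_mid 0.98 [347. 195.] 324 372 175 219
stand 0.81 [236. 255.] 201 266 184 340
tray_deck 0.68 [274.  49.] 174 380 0 104
tray_handle 0.64 [274.  52.] 174 379 0 105
```

View pics/w1.png

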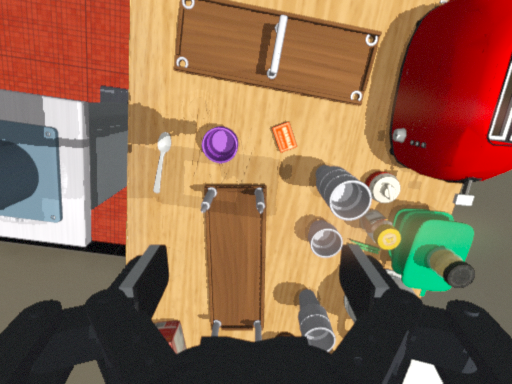

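The wrist view shows the left nest's rim at (348,197) with three collars, the lone short pot at (325,239), the right nest's rim at about (318,333), the stand at (236,255) and the tray at the top. I'll hover over the lone short pot and take a refined fix.

```bash
python3 - <<'E'
from h import *
rows([(0.655,-0.04,0.25,8),(0.660,-0.04,0.17,8)])
d=np.load("w1.npz")
for n,px,z in [("L",(348,197),.176),("S",(325,239),.068),("R",(318,333),.14)]: print(n,ray(px,d["K"],d["P"],z).round(3))
E
```

```text
now [0.4965 0.1343 0.4603] psi 8.07
[-0.7791, 0.5296, 0.8413, 0.0001, 0.0, 0.0002] n>= 8
[-0.7819, 0.5493, 1.1613, 0.0001, 0.0, 0.0002] n>= 2
L [0.646 0.091 0.176]
S [ 0.662 -0.032  0.068]
R [ 0.668 -0.198  0.14 ]
```

>>> step_arm(deltas=[-0.779,0.53,0.841,0,0,0,1,-0.779,0.53,0.841,0,0,0,1,-0.779,0.53,0.841,0,0,0,1,-0.779,0.53,0.841,0,0,0,1,-0.779,0.53,0.841,0,0,0,1,-0.779,0.53,0.841,0,0,0,1,-0.779,0.53,0.841,0,0,0,1,-0.779,0.53,0.841,0,0,0,1,-0.779,0.53,0.841,0,0,0,1,-0.779,0.53,1.0,0,0,0,1,-0.779,0.53,1.0,0,0,0,1,-0.779,0.53,1.0,0,0,0,1,-0.779,0.53,1.0,0,0,0,1,-0.779,0.53,1.0,0,0,0,1])

```text
clock: 4.17
tool_pos: [0.6563, -0.0403, 0.2131]
orientation: [0.002, 0.656, 0.755, 0.001]
contact_force: [0.4, 0.1, -0.5]
grip_width: 1.001
grasp_force: 0.0
```

```bash
cat >> h.py <<'E'
def rimfit(z,cn="wrist",name="short_1_mid",guess=None,r=.032):
    """refine rim centre by fitting a projected circle of radius r at height z to image edges"""
    p,K,P=cam(cn); g=cv2.GaussianBlur(cv2.cvtColor(p,cv2.COLOR_RGB2GRAY),(0,0),1.0).astype(float)
    gx=cv2.Sobel(g,cv2.CV_64F,1,0);gy=cv2.Sobel(g,cv2.CV_64F,0,1); m=np.hypot(gx,gy)
    if guess is None:
        ds=optics.silhouettes(name,cn); d=ds[0]; print([(round(e["conf"],2),np.round(e["centre"]).tolist()) for e in ds[:4]])
        guess=ray(d["centre"],K,P,z)
    guess=np.array(guess,float); a=np.linspace(0,2*np.pi,72,endpoint=False)
    from scipy.ndimage import map_coordinates
    def sc(x,y):
        s=0
        for rr in (r,r-.0035):
            C=np.c_[x+rr*np.cos(a),y+rr*np.sin(a),np.full(72,z)]
            c=(C-P[:3,3])@P[:3,:3]; u=c@K.T; u=u[:,:2]/u[:,2:]
            s+=np.minimum(map_coordinates(m,[u[:,1],u[:,0]],order=1),150).mean()
        return s
    best=max(((sc(guess[0]+dx,guess[1]+dy),guess[0]+dx,guess[1]+dy) for dx in np.arange(-.024,.0241,.001) for dy in np.arange(-.024,.0241,.001)))
    print("guess",guess.round(4),"fit",np.round(best,4)); return p,K,P,best
def ring(p,K,P,c,z,r=.032):
    q=p.copy()
    for t in np.linspace(0,2*np.pi,200):
        u=np.round(proj([c[0]+r*np.cos(t),c[1]+r*np.sin(t),z],K,P)).astype(int)
        if 0<=u[0]<512 and 0<=u[1]<384: q[u[1],u[0]]=[255,0,0]
    return q
E
python3 - <<'E'
from h import *
p,K,P,b=rimfit(.068); q=ring(p,K,P,b[1:],.068); save(q,"pics/s1.png")
rows([(b[1],b[2],.036,8)])
rimfit(.068,"top",guess=(.665,-.04,.068))
E
```

```text
[(0.79, [274.0, 26.0])]
guess [0.6545 0.0978 0.068 ] fit [1.458672e+02 6.495000e-01 9.580000e-02]
now [ 0.6562 -0.0404  0.2127] psi 8.05
[0.5444, 0.047, 0.7063, 0.0006, 0.0002, 0.0001] n>= 6
guess [ 0.665 -0.04   0.068] fit [ 1.76411e+02  6.41000e-01 -3.80000e-02]
```

View pics/s1.png

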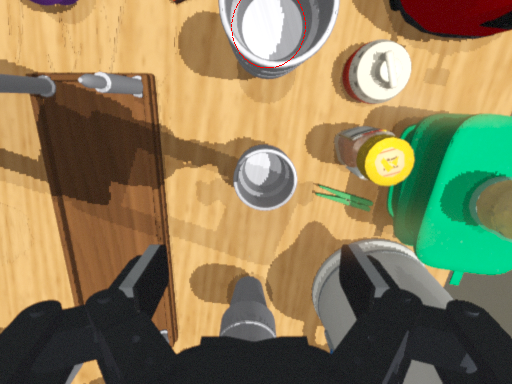

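The close view shows the lone short pot's rim at (266,178). The fit had jumped to the left nest, so I'll refit from a pixel guess.

```bash
python3 - <<'E'
from h import *
p,K,P=cam("wrist"); g=ray((266,178),K,P,.068)
p,K,P,b=rimfit(.068,guess=g)
rows([(b[1],b[2],.085,8),(b[1],b[2],.036,8)])
E
```

```text
guess [ 0.6678 -0.038   0.068 ] fit [ 2.323665e+02  6.678000e-01 -4.100000e-02]
now [ 0.6556 -0.0405  0.2114] psi 8.03
[-0.0083, 0.047, 0.5056, 0.0003, 0.0001, 0.0001] n>= 4
[-0.0082, 0.0466, 0.7016, 0.0003, 0.0001, 0.0001] n>= 2
```

>>> step_arm(deltas=[-0.008,0.047,0.5,0,0,0,1,-0.008,0.047,0.5,0,0,0,1,-0.008,0.047,0.5,0,0,0,1,-0.008,0.047,0.5,0,0,0,1,-0.008,0.047,0.7,0,0,0,1,-0.008,0.047,0.7,0,0,0,1,-0.008,0.047,0.7,0,0,0,1,-0.008,0.047,0.7,0,0,0,1,-0.008,0.047,0.7,0,0,0,0.4,-0.008,0.047,0.7,0,0,0,0.2,-0.008,0.047,0.7,0,0,0,0.2,-0.008,0.047,0.7,0,0,0,0.2,-0.008,0.047,0.7,0,0,0,0.2], squeeze=40)

```text
clock: 5.5
tool_pos: [0.6688, -0.0414, 0.0387]
orientation: [0.002, 0.656, 0.755, 0.001]
contact_force: [-1.5, 0.2, 6.6]
grip_width: 0.75
grasp_force: 43.6
```

```bash
python3 - <<'E'
from h import *
rows([(.668,-.041,.21,8),(.490,-.135,.21,8),(.490,-.135,.060,8),(.490,-.135,.20,8)])
E
```

```text
now [ 0.6688 -0.0414  0.0387] psi 8.02
[0.0008, 0.0, -0.6853, 0.0007, 0.0003, 0.0001] n>= 5
[-0.2722, -0.7574, -0.6883, 0.0007, 0.0003, 0.0001] n>= 5
[-0.271, -0.7602, -0.0883, 0.0007, 0.0003, 0.0001] n>= 4
[-0.2721, -0.7576, -0.6483, 0.0007, 0.0003, 0.0001] n>= 4
```

>>> step_arm(deltas=[0,0,-0.69,0,0,0,0.2,0,0,-0.69,0,0,0,0.2,0,0,-0.69,0,0,0,0.2,0,0,-0.69,0,0,0,0.2,0,0,-0.69,0,0,0,0.2,-0.272,-0.758,-0.69,0,0,0,0.2,-0.272,-0.758,-0.69,0,0,0,0.2,-0.272,-0.758,-0.69,0,0,0,0.2,-0.272,-0.758,-0.69,0,0,0,0.2,-0.272,-0.758,-0.69,0,0,0,0.2,-0.272,-0.758,-0.69,0,0,0,0.2,-0.272,-0.758,-0.69,0,0,0,0.2])

```text
clock: 6.5
tool_pos: [0.4879, -0.1356, 0.2093]
orientation: [0.001, 0.657, 0.754, 0.0]
contact_force: [0.6, 0.6, -1.5]
grip_width: 0.749
grasp_force: 46.1
```

```bash
python3 - <<'E'
from h import *
p,K,P=cam("wrist"); save(p,"pics/c1.png"); np.savez("c1.npz",p=p,K=K,P=P)
rows([(.490,-.135,.060,8),(.490,-.135,.20,8)])
p,K,P=cam("top"); save(p,"pics/t1.png")
E
```

```text
now [ 0.4892 -0.1353  0.2092] psi 7.92
[0.0016, 0.0016, 0.5967, 0.0005, 0.0003, -0.0002] n>= 4
[0.0007, 0.0033, 0.0367, 0.0005, 0.0003, -0.0002] n>= 4
```

View pics/c1.png

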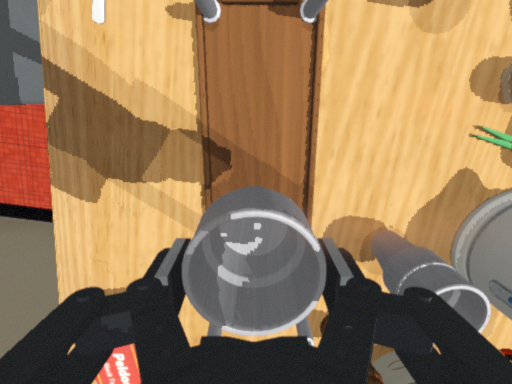

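The pot sits centrally over the stand (pot at column 255, deck edges at 207 and 312), so I'll set it down.

>>> step_arm(deltas=[0.01,0.01,0.4,0,0,0,0.2,0.01,0.01,0.4,0,0,0,0.2,0.01,0.01,0.4,0,0,0,0.2,0.01,0.01,0.55,0,0,0,0.2,0.01,0.01,0.58,0,0,0,0.2,0.01,0.01,0.6,0,0,0,0.2,0.01,0.01,0.603,0,0,0,0.2,0.01,0.01,0.603,0,0,0,0.2,0.01,0.01,0.603,0,0,0,1,0.01,0.01,0.603,0,0,0,1,0.01,0.01,0.603,0,0,0,1,0.01,0.01,0.5,0,0,0,1,0.01,0.01,-0.16,0,0,0,1,0.01,0.01,-0.16,0,0,0,1,0.01,0.01,-0.16,0,0,0,1,0.01,0.01,-0.16,0,0,0,1,0.01,0.01,-0.16,0,0,0,1])

```text
clock: 8.02
tool_pos: [0.4951, -0.1338, 0.257]
orientation: [0.008, 0.656, 0.755, 0.002]
contact_force: [0.6, -0.9, -0.4]
grip_width: 1.003
grasp_force: 0.0
```

```bash
python3 - <<'E'
from h import *
p,K,P=cam("wrist"); save(p,"pics/c2.png"); np.savez("c2.npz",p=p,K=K,P=P)
b=rimfit(.086,guess=(.49,-.135,.086))[3]
print(bot.observe()["contact_force"])
rows([(.64,-.15,.30,98),(.665,-.19,.28,98)])
E
```

```text
guess [ 0.49  -0.135  0.086] fit [ 2.703611e+02  4.910000e-01 -1.320000e-01]
[-0.1285378   0.72852525 -0.32303549]
now [ 0.4922 -0.1325  0.2502] psi 8.01
[-0.1525, 0.5764, -0.1958, 0.0002, 0.001, -0.25] n>= 13
[-0.3246, 0.6528, -0.1149, 0.0002, 0.001, -0.25] n>= 2
```

View pics/c2.png

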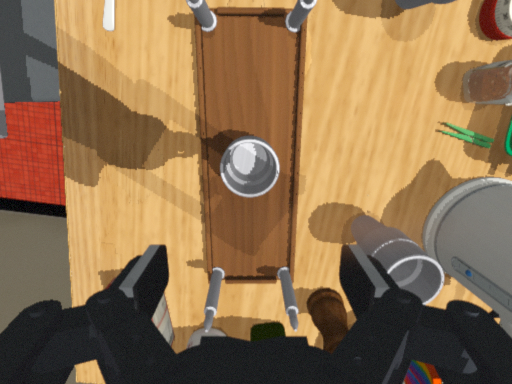

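The short pot stands centred on the deck at (250,167). Next is the right nest, whose rim is at about (413,277).

```bash
python3 - <<'E'
from h import *
d=np.load("c2.npz"); print(ray((413,277),d["K"],d["P"],.14))
s=bot.observe(); print(np.round(s["qpos"],2))
rows([(.60,-.18,.33,98),(.655,-.205,.27,98)])
E
```

```text
[ 0.67157571 -0.20871968  0.14      ]
[-0.48  0.17  1.6   0.    1.36 -0.62]
now [ 0.4922 -0.1325  0.2502] psi 8.01
[-0.2494, 0.4018, -0.3164, 0.0002, 0.001, -0.25] n>= 13
[-0.3783, 0.6046, -0.0749, 0.0002, 0.001, -0.25] n>= 3
```

>>> step_arm(deltas=[-0.25,0.4,-0.32,0,0,-0.25,1,-0.25,0.4,-0.32,0,0,-0.25,1,-0.25,0.4,-0.32,0,0,-0.25,1,-0.25,0.4,-0.32,0,0,-0.25,1,-0.25,0.4,-0.32,0,0,-0.25,1,-0.25,0.4,-0.32,0,0,-0.25,1,-0.25,0.4,-0.32,0,0,-0.25,1,-0.25,0.4,-0.32,0,0,-0.25,1,-0.25,0.4,-0.32,0,0,-0.25,1,-0.25,0.4,-0.32,0,0,-0.25,1,-0.378,0.605,-0.08,0,0,-0.25,1,-0.378,0.605,-0.08,0,0,-0.25,1,-0.378,0.605,-0.08,0,0,-0.25,1,-0.378,0.605,-0.08,0,0,-0.25,1,-0.378,0.605,-0.08,0,0,-0.25,1,-0.378,0.605,-0.08,0,0,-0.25,1])

```text
clock: 9.45
tool_pos: [0.6539, -0.2042, 0.2683]
orientation: [0.0, -0.069, 0.998, -0.0]
contact_force: [-0.8, -0.0, 0.4]
grip_width: 1.002
grasp_force: 0.0
```

```bash
python3 - <<'E'
from h import *
for z in (.14,.13):
  p,K,P,b=rimfit(z,guess=(.6716,-.2087,z))
p,K,P,b=rimfit(.14,guess=(.6716,-.2087,.14))
save(ring(p,K,P,b[1:],.14),"pics/r1.png")
rows([(b[1],b[2],.16,98),(b[1],b[2],.112,98)])
E
```

```text
guess [ 0.6716 -0.2087  0.14  ] fit [ 2.706709e+02  6.736000e-01 -2.157000e-01]
guess [ 0.6716 -0.2087  0.13  ] fit [ 2.463049e+02  6.766000e-01 -2.157000e-01]
guess [ 0.6716 -0.2087  0.14  ] fit [ 2.711704e+02  6.736000e-01 -2.157000e-01]
now [ 0.654  -0.2043  0.2698] psi 97.95
[-0.07, -0.0552, 0.4394, -0.0003, 0.0004, -0.0001] n>= 3
[-0.0695, -0.0549, 0.6314, -0.0003, 0.0004, -0.0001] n>= 2
```

View pics/r1.png

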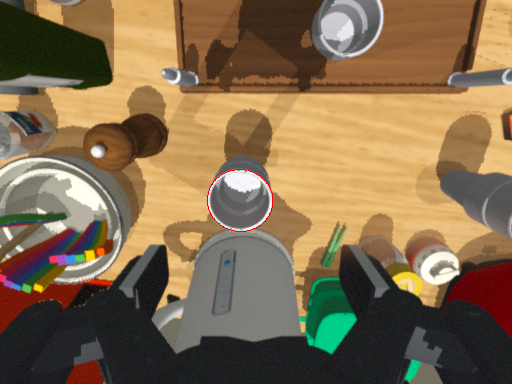

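The rim fits at z=0.14, so the nest is 2 high. I'll grip the top collar and lift straight up.

>>> step_arm(deltas=[-0.07,-0.055,0.44,0,0,0,1,-0.07,-0.055,0.44,0,0,0,1,-0.07,-0.055,0.44,0,0,0,1,-0.07,-0.055,0.5,0,0,0,1,-0.07,-0.055,0.6,0,0,0,1,-0.07,-0.055,0.635,0,0,0,1,-0.07,-0.055,0.635,0,0,0,1,-0.07,-0.055,0.635,0,0,0,0.6,-0.07,-0.055,0.635,0,0,0,0.2,-0.07,-0.055,0.635,0,0,0,0.2,-0.07,-0.055,0.635,0,0,0,0.2,-0.07,-0.055,0.635,0,0,0,0.2,-0.07,-0.055,0.5,0,0,0,0.2,-0.07,-0.055,0.4,0,0,0,0.2,-0.07,-0.055,0.3,0,0,0,0.2,-0.07,-0.055,0.2,0,0,0,0.2,-0.07,-0.055,0.1,0,0,0,0.2,-0.07,-0.055,0,0,0,0,0.2,-0.07,-0.055,0,0,0,0,0.2,-0.07,-0.055,0,0,0,0,0.2], squeeze=40)

```text
clock: 11.27
tool_pos: [0.674, -0.2159, 0.2699]
orientation: [0.002, -0.07, 0.998, -0.001]
contact_force: [0.0, 1.0, -1.7]
grip_width: 0.744
grasp_force: 45.4
```

```bash
python3 - <<'E'
from h import *
p,K,P=cam("scene"); T=tool(); np.savez("sc.npz",p=p,K=K,P=P)
c=np.round(proj([.6736,-.2157,.2],K,P)).astype(int); print(c)
q=p[max(c[1]-70,0):c[1]+80,c[0]-60:c[0]+60]
q=cv2.resize(q,None,fx=4,fy=4,interpolation=cv2.INTER_CUBIC); save(q,"pics/r2.png")
for o in ["short_1_mid","tall_1_mid"]:
  for n in ["scene","wrist"]:
    if n=="wrist" and o=="short_1_mid": cam("wrist")
    print(o,n,[(round(e["conf"],2),np.round(e["centre"]).tolist()) for e in optics.silhouettes(o,n)])
rows([])
E
```

```text
[346 165]
short_1_mid scene [(0.81, [226.0, 156.0])]
short_1_mid wrist []
tall_1_mid scene [(0.56, [229.0, 189.0])]
tall_1_mid wrist [(0.96, [485.0, 178.0])]
now [ 0.6727 -0.2153  0.2656] psi 98.01
```

View pics/r2.png

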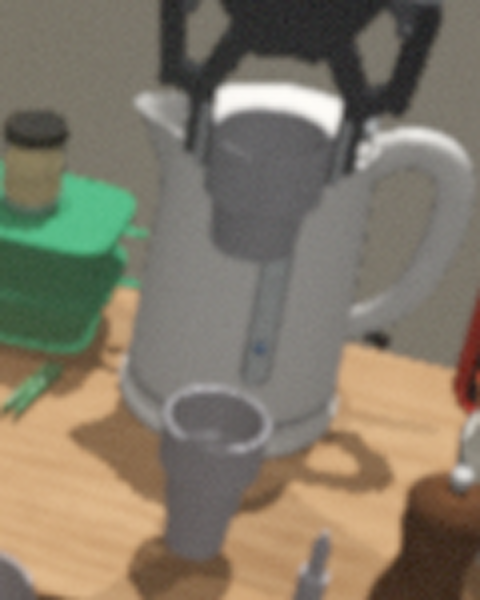

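It's a short pot over a tall one, so the left nest must be tall, tall, short. Before placing, I'll fit the stand's pose to edges in the saved wrist view and the top view.

```bash
cat >> h.py <<'E'
from scipy.ndimage import map_coordinates
from scipy.optimize import differential_evolution
def seg(a,b,n=60): return np.linspace(a,b,n)
def standmodel():
    S=[]
    for X,Y,z in [(.065,.18,.029),(.056,.171,.029)]:
        c=[(-X,-Y,z),(X,-Y,z),(X,Y,z),(-X,Y,z)]
        S+=[seg(np.array(c[i]),np.array(c[(i+1)%4])) for i in range(4)]
    return S
def posts(): return [(x,y) for x in (-.05,.05) for y in (-.166,.166)]
def fitpose(views,model,x0,w=(.015,.015,3),pins=False):
    G=[]
    for p,K,P in views:
        g=cv2.GaussianBlur(cv2.cvtColor(p,cv2.COLOR_RGB2GRAY),(0,0),1.2).astype(float)
        G.append((np.hypot(cv2.Sobel(g,cv2.CV_64F,1,0),cv2.Sobel(g,cv2.CV_64F,0,1)),K,P))
    pts=np.vstack(model)
    def f(v,full=False):
        t=np.radians(v[2]); A=np.array([[np.cos(t),-np.sin(t),0],[np.sin(t),np.cos(t),0],[0,0,1]])
        W=pts@A.T+[v[0],v[1],0]; out=[]
        for m,K,P in G:
            Q=[W]
            if pins:
                for x,y in posts():
                    for r,z0,z1 in ((.008,.035,.10),(.005,.104,.12)):
                        b=A@[x,y,0]+[v[0],v[1],0]; d=b-P[:3,3]; s=np.cross(d,[0,0,1]); s[2]=0
                        e=(b+[0,0,.07]-P[:3,3]); n=np.array([-e[1],e[0],0])/np.hypot(e[0],e[1])
                        for k in (-1,1): Q.append(seg(b+n*k*r+[0,0,z0],b+n*k*r+[0,0,z1],25))
            Q=np.vstack(Q); c=(Q-P[:3,3])@P[:3,:3]; u=c@K.T; u=u[:,:2]/u[:,2:]
            out.append(np.minimum(map_coordinates(m,[u[:,1],u[:,0]],order=1),120).mean())
        return out if full else -sum(out)
    r=differential_evolution(f,[(a-b,a+b) for a,b in zip(x0,w)],seed=1,popsize=20,maxiter=80,tol=1e-6)
    print("fit",r.x.round(4),np.round(f(r.x,True),1)); return r.x
def drawpts(p,K,P,pts):
    q=p.copy()
    for a in pts:
        u=np.round(proj(a,K,P)).astype(int)
        if 0<=u[0]<512 and 0<=u[1]<384: q[u[1],u[0]]=[0,255,0]
    return q
def place(v,pts):
    t=np.radians(v[2]); return np.asarray(pts)@np.array([[np.cos(t),-np.sin(t),0],[np.sin(t),np.cos(t),0],[0,0,1]]).T+[v[0],v[1],0]
E
python3 - <<'E'
from h import *
d=np.load("c2.npz"); V=(d["p"],d["K"],d["P"])
t=cv2.cvtColor(cv2.imread("pics/top0.png"),cv2.COLOR_BGR2RGB); _,K,P=cam("top"); Vt=(t,K,P)
x0=(.491,-.133,8)
a=fitpose([V],standmodel(),x0); a=fitpose([V],standmodel(),x0,pins=True); b=fitpose([Vt],standmodel(),x0,pins=True); b=fitpose([Vt],standmodel(),x0)
c=fitpose([V,Vt],standmodel(),x0,pins=True)
M=place(a,np.vstack(standmodel()+[np.array([[x,y,z] for x,y in posts() for z in np.linspace(.03,.132,60)])]))
A=drawpts(*V,M)[:384,170:350]; 
cc=place(b,np.vstack(standmodel()+[np.array([[x,y,z] for x,y in posts() for z in np.linspace(.03,.132,60)])]))
B=drawpts(*Vt,cc)[180:300,220:400]
B=cv2.resize(B,(426,284)); A=cv2.resize(A,(270,576)); Z=np.zeros((576,700,3),np.uint8); Z[:,:270]=A; Z[:284,272:698]=B; save(Z,"pics/st.png")
y=np.array([-np.sin(np.radians(a[2])),np.cos(np.radians(a[2]))]); print(a[:2]-.095*y,a[:2]+.095*y)
q=a[:2]-.095*y
rows([(.62,-.225,.27,60),(q[0],q[1],.25,8),(q[0],q[1],.065,8),(q[0],q[1],.059,8)])
E
```

```text
fit [ 0.4905 -0.1435  7.7479] [82.5]
fit [ 0.4936 -0.143   7.8625] [79.3]
fit [ 0.4899 -0.1432  8.1747] [98.2]
fit [ 0.4888 -0.1435  8.2674] [88.8]
fit [ 0.4935 -0.1429  7.8023] [79.1 95.7]
[ 0.50659606 -0.23709502] [ 0.48060468 -0.04888118]
now [ 0.6728 -0.2154  0.266 ] psi 98.01
[0.2147, -0.0084, -0.0155, 0.0001, -0.0004, 0.1056] n>= 6
[0.6704, 0.0068, 0.0655, -0.0001, -0.0004, 0.25] n>= 8
[0.6689, 0.0057, 0.8055, -0.0001, -0.0004, 0.25] n>= 5
[0.6688, 0.0057, 0.8295, -0.0001, -0.0004, 0.25] n>= 1
```

View pics/st.png

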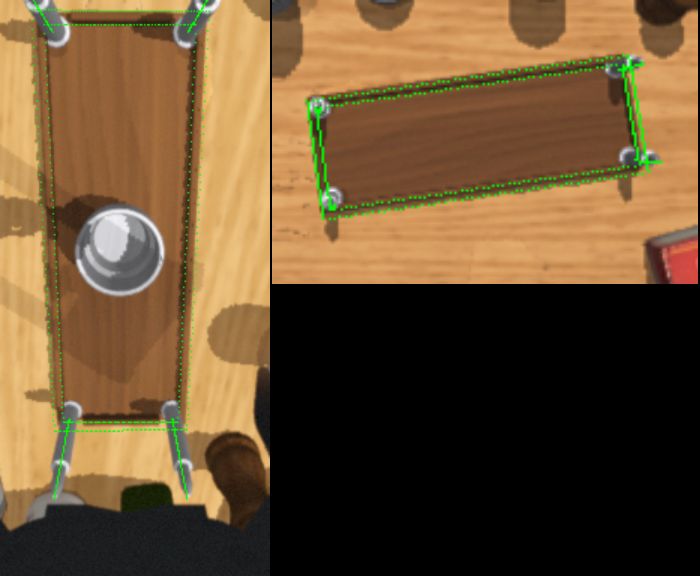

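The stand fits well at about (0.491, −0.143), heading 8°. I'll place pot 2 at stand y≈−0.095.

>>> step_arm(deltas=[0.215,-0.008,-0.02,0,0,0.106,0.2,0.215,-0.008,-0.02,0,0,0.106,0.2,0.215,-0.008,-0.02,0,0,0.106,0.2,0.215,-0.008,-0.02,0,0,0.106,0.2,0.215,-0.008,-0.02,0,0,0.106,0.2,0.67,0.007,0.06,0,0,0.25,0.2,0.67,0.007,0.06,0,0,0.25,0.2,0.67,0.007,0.06,0,0,0.25,0.2,0.67,0.007,0.06,0,0,0.25,0.2,0.67,0.007,0.06,0,0,0.25,0.2,0.67,0.007,0.06,0,0,0.25,0.2,0.67,0.007,0.06,0,0,0.25,0.2,0.67,0.007,0.06,0,0,0.25,0.2,0.67,0.007,0.06,0,0,0.25,0.2,0.67,0.007,0.06,0,0,0.25,0.2,0.67,0.007,0.06,0,0,0.25,0.2])

```text
clock: 12.95
tool_pos: [0.5071, -0.2371, 0.2523]
orientation: [-0.0, 0.655, 0.756, -0.0]
contact_force: [1.0, -0.2, -1.9]
grip_width: 0.74
grasp_force: 44.8
```

```bash
python3 - <<'E'
from h import *
rows([(.5065,-.237,.064,8),(.5065,-.237,.060,8),(.49,-.15,.26,8)]); print(bot.observe()["clock"])
E
```

```text
now [ 0.5071 -0.2371  0.2523] psi 8.14
[0.0007, -0.002, 0.7533, -0.0, -0.0, 0.0004] n>= 5
[0.0007, -0.002, 0.7693, -0.0, -0.0, 0.0004] n>= 1
[0.3548, -0.0183, -0.0306, -0.0, -0.0, 0.0004] n>= 6
12.95
```

>>> step_arm(deltas=[0,0,0.6,0,0,0,0.2,0,0,0.6,0,0,0,0.2,0,0,0.6,0,0,0,0.2,0,0,0.7,0,0,0,0.2,0,0,0.75,0,0,0,0.2,0,0,0.77,0,0,0,0.2,0,0,0.773,0,0,0,0.2,0,0,0.773,0,0,0,0.2,0,0,0.773,0,0,0,1,0,0,0.773,0,0,0,1,0,0,0.773,0,0,0,1,0,0,0.65,0,0,0,1,0,0,0.2,0,0,0,1,0,0,0,0,0,0,1,0.35,0,-0.03,0,0,0,1,0.35,0,-0.03,0,0,0,1,0.35,0,-0.03,0,0,0,1,0.35,0,-0.03,0,0,0,1,0.35,0,-0.03,0,0,0,1,0.35,0,-0.03,0,0,0,1])

```text
clock: 14.62
tool_pos: [0.4949, -0.1506, 0.2601]
orientation: [0.0, 0.656, 0.755, -0.0]
contact_force: [0.4, -0.9, -0.4]
grip_width: 1.001
grasp_force: 0.0
```

```bash
python3 - <<'E'
from h import *
p,K,P=cam("wrist"); save(p,"pics/c3.png"); np.savez("c3.npz",p=p,K=K,P=P)
rimfit(.086,guess=(.491,-.132,.086)); rimfit(.086,guess=(.5065,-.237,.086))
fitpose([(p,K,P)],standmodel(),(.491,-.143,8),pins=True)
rows([(.64,.085,.30,8)])
E
```

```text
guess [ 0.491 -0.132  0.086] fit [ 2.717812e+02  4.910000e-01 -1.310000e-01]
guess [ 0.5065 -0.237   0.086 ] fit [ 2.743497e+02  5.075000e-01 -2.390000e-01]
fit [ 0.4937 -0.1439  7.9068] [63.5]
now [ 0.4945 -0.1511  0.2586] psi 7.96
[0.8551, 0.707, -0.166, -0.0004, -0.0002, -0.0001] n>= 7
```

>>> step_arm(deltas=[0.855,0.707,-0.166,0,0,0,1,0.855,0.707,-0.166,0,0,0,1,0.855,0.707,-0.166,0,0,0,1,0.855,0.707,-0.166,0,0,0,1,0.855,0.707,-0.166,0,0,0,1,0.855,0.707,-0.166,0,0,0,1,0.855,0.707,-0.166,0,0,0,1,0.855,0.707,-0.166,0,0,0,1,0.855,0.707,-0.166,0,0,0,1,0.855,0.707,-0.166,0,0,0,1])

```text
clock: 15.6
tool_pos: [0.6399, 0.0847, 0.2998]
orientation: [-0.001, 0.656, 0.755, -0.001]
contact_force: [-0.6, -0.3, -0.9]
grip_width: 0.997
grasp_force: 0.0
```

```bash
python3 - <<'E'
from h import *
cam("wrist"); print([(e["conf"],np.round(e["centre"])) for e in optics.silhouettes("short_1_mid","wrist")])
for z in (.166,.176,.186): p,K,P,b=rimfit(z,guess=(.647,.088,z))
p,K,P,b=rimfit(.176,guess=(.647,.088,.176))
save(ring(p,K,P,b[1:],.176),"pics/l1.png")
rows([(b[1],b[2],.19,8),(b[1],b[2],.147,8)])
E
```

```text
[(0.81, array([265., 179.]))]
guess [0.647 0.088 0.166] fit [2.201293e+02 6.530000e-01 8.500000e-02]
guess [0.647 0.088 0.176] fit [2.240074e+02 6.520000e-01 8.600000e-02]
guess [0.647 0.088 0.186] fit [2.038948e+02 6.510000e-01 8.900000e-02]
guess [0.647 0.088 0.176] fit [2.241823e+02 6.520000e-01 8.600000e-02]
now [0.6399 0.0845 0.3017] psi 7.91
[-0.0007, 0.0485, 0.4469, 0.0, 0.0, -0.0002] n>= 3
[-0.0007, 0.0485, 0.6189, 0.0, 0.0, -0.0002] n>= 2
```

View pics/l1.png

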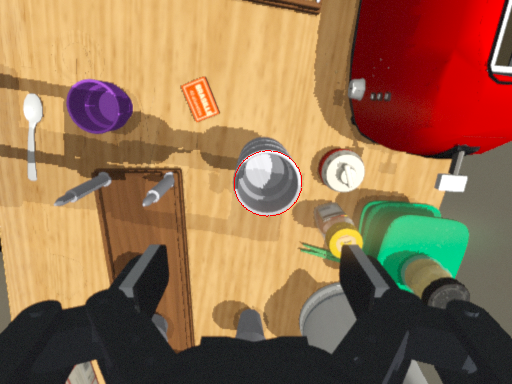

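>>> step_arm(deltas=[0,0.048,0.44,0,0,0,1,0,0.048,0.44,0,0,0,1,0,0.048,0.44,0,0,0,1,0,0.048,0.55,0,0,0,1,0,0.048,0.619,0,0,0,1,0,0.048,0.619,0,0,0,1,0,0.048,0.619,0,0,0,1,0,0.048,0.619,0,0,0,0.6,0,0.048,0.619,0,0,0,0.2,0,0.048,0.619,0,0,0,0.2,0,0.048,0.619,0,0,0,0.2,0,0.048,0.619,0,0,0,0.2,0,0.048,0.5,0,0,0,0.2,0,0.048,0.4,0,0,0,0.2,0,0.048,0.3,0,0,0,0.2,0,0.048,0.2,0,0,0,0.2,0,0.048,0.1,0,0,0,0.2,0,0.048,0.1,0,0,0,0.2,0,0.048,0.1,0,0,0,0.2])

```text
clock: 17.48
tool_pos: [0.6529, 0.0875, 0.2787]
orientation: [0.002, 0.656, 0.755, 0.001]
contact_force: [0.3, -0.1, -2.2]
grip_width: 0.743
grasp_force: 45.4
```

```bash
python3 - <<'E'
from h import *
rows([(.60,.06,.27,8),(.4774,-.039,.25,8),(.4774,-.039,.059,8)]); cam("scene"); 
for o in ["short_1_mid","tall_1_mid"]: print([(round(e["conf"],2),np.round(e["centre"])) for e in optics.silhouettes(o,"scene")])
E
```

```text
now [0.6529 0.0875 0.2787] psi 8.02
[-0.0792, -0.2249, 0.0337, 0.0007, 0.0001, 0.0001] n>= 2
[-0.4029, -0.7661, 0.1117, 0.0007, 0.0001, 0.0001] n>= 4
[-0.4023, -0.7694, 0.8757, 0.0007, 0.0001, 0.0001] n>= 5
[(0.65, array([227., 118.])), (0.44, array([276., 273.])), (0.3, array([275., 176.]))]
[(0.84, array([228., 189.])), (0.23, array([282., 251.]))]
```

>>> step_arm(deltas=[-0.4,-0.766,0.1,0,0,0,0.2,-0.4,-0.766,0.1,0,0,0,0.2,-0.4,-0.766,0.1,0,0,0,0.2,-0.4,-0.766,0.1,0,0,0,0.2,-0.4,-0.766,0.1,0,0,0,0.2,-0.4,-0.766,0.1,0,0,0,0.2,-0.4,-0.766,0.1,0,0,0,0.2,-0.402,-0.768,0.6,0,0,0,0.2,-0.402,-0.768,0.6,0,0,0,0.2,-0.402,-0.768,0.6,0,0,0,0.2,-0.402,-0.768,0.6,0,0,0,0.2,-0.402,-0.768,0.75,0,0,0,0.2,-0.402,-0.768,0.83,0,0,0,0.2,-0.402,-0.768,0.87,0,0,0,0.2,-0.402,-0.768,0.874,0,0,0,0.2,-0.402,-0.768,0.874,0,0,0,0.2])

```text
clock: 18.97
tool_pos: [0.4776, -0.0387, 0.0589]
orientation: [0.0, 0.656, 0.755, 0.0]
contact_force: [0.3, 0.5, -1.7]
grip_width: 0.736
grasp_force: 48.3
```

>>> step_arm(deltas=[0,0,0,0,0,0,1,0,0,0,0,0,0,1,0,0,0,0,0,0,1,0,0,-0.15,0,0,0,1,0,0,-0.3,0,0,0,1,0,0,-0.5,0,0,0,1,0,0,-0.7,0,0,0,1,0,0,-0.84,0,0,0,1,-0.4,0,-0.84,0,0,0,1,-0.4,0,-0.84,0,0,0,1,-0.4,0,-0.84,0,0,0,1,-0.4,0,-0.84,0,0,0,1,-0.4,0,-0.84,0,0,0,1])

```text
clock: 20.05
tool_pos: [0.4898, -0.1385, 0.2683]
orientation: [-0.0, 0.657, 0.754, 0.0]
contact_force: [-0.1, 0.4, 0.1]
grip_width: 1.0
grasp_force: 0.0
```

```bash
python3 - <<'E'
from h import *
p,K,P=cam("wrist"); save(p,"pics/c4.png")
t,Kt,Pt=cam("top"); save(t,"pics/t4.png")
for g in [(.491,-.131),(.507,-.238),(.4774,-.039)]: rimfit(.086,"top",guess=(*g,.086))
rows([(.46,.22,.33,-2)])
for o in ["tray_deck","tray_handle"]:
  for d in optics.silhouettes(o,"top"):
    ys,xs=np.where(d["mask"]); r=cv2.minAreaRect(np.c_[xs,ys].astype(np.float32)); print(o,d["conf"],np.round(r[0]),np.round(r[1]),r[2])
E
```

```text
guess [ 0.491 -0.131  0.086] fit [ 2.138253e+02  4.950000e-01 -1.390000e-01]
guess [ 0.507 -0.238  0.086] fit [100.32    0.522  -0.216]
guess [ 0.4774 -0.039   0.086 ] fit [ 2.774733e+02  4.734000e-01 -4.200000e-02]
now [ 0.4897 -0.1366  0.268 ] psi 8.1
[1.4291, 0.0832, -0.2473, -0.0, -0.0001, 0.028] n>= 9
tray_deck 0.71 [120. 227.] [ 52. 138.] 3.945185899734497
```

```bash
cat >> h.py <<'E'
def traymodel(dz=0):
    S=[]
    for X,Y,z in [(.065,.18,.024+dz),(.056,.171,.024+dz)]:
        c=[(-X,-Y,z),(X,-Y,z),(X,Y,z),(-X,Y,z)]
        S+=[seg(np.array(c[i]),np.array(c[(i+1)%4])) for i in range(4)]
    S+=[seg(np.array([-.043,s*.006,.081+dz]),np.array([.043,s*.006,.081+dz])) for s in (-1,1)]*2
    return S
E
python3 - <<'E'
from h import *
t=cv2.cvtColor(cv2.imread("pics/t4.png"),cv2.COLOR_BGR2RGB); _,K,P=cam("top")
for d in optics.silhouettes("tray_deck","top"):
    ys,xs=np.where(d["mask"]); print(d["conf"],xs.min(),xs.max(),ys.min(),ys.max(),d["mask"].sum(),ray(d["centre"],K,P,.02))
b=fitpose([(t,K,P)],traymodel(),(.506,.32,-92),w=(.03,.05,8))
save(cv2.resize(drawpts(t,K,P,place(b,np.vstack(traymodel())))[130:330,80:400],(800,500)),"pics/t5.png")
p=cv2.cvtColor(cv2.imread("pics/c4.png"),cv2.COLOR_BGR2RGB)
rows([(.47,.10,.33,3)])
E
```

```text
0.85 90 149 158 295 6892 [0.51530246 0.33906876 0.02      ]
0.52 291 301 225 243 125 [ 0.49842859 -0.12169774  0.02      ]
fit [  0.5147   0.3418 -92.0409] [102.8]
now [ 0.4899 -0.1372  0.2681] psi 8.07
[0.9506, 0.0545, -0.2477, -0.0, -0.0, 0.0141] n>= 6
```

View pics/t5.png

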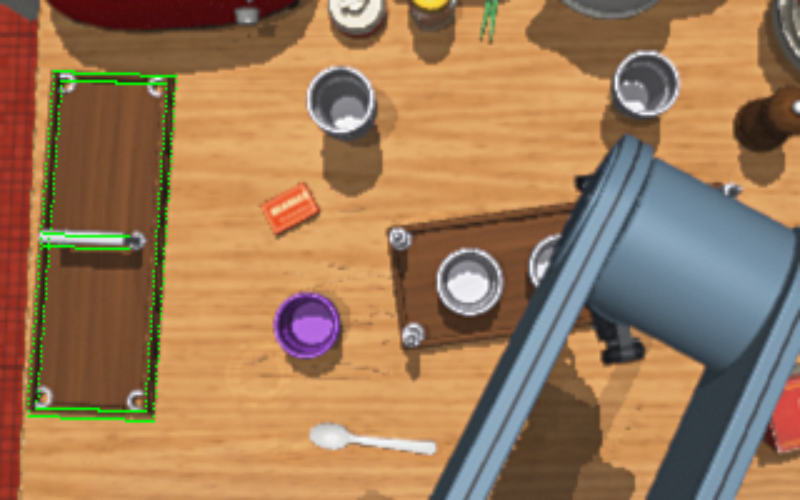

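The tray has been knocked to about (0.515, 0.342), heading −92°; it's still intact. I'll go and hover over its handle.

```bash
python3 - <<'E'
from h import *
p=np.radians(3);c,s=np.cos(p),np.sin(p);G=np.eye(4); G[:3,:3]=np.array([[-s,c,0],[c,s,0],[0,0,-1]]); G[:3,3]=[.47,.10,.33]
rows([(.512,.325,.25,-2)],G)
E
```

```text
now [0.47 0.1  0.33] psi 3.0
[0.89, 0.2149, 0.32, 0.0, 0.0, 0.0139] n>= 6
```

>>> step_arm(deltas=[0.95,0.054,-0.248,0,0,0.0141,1,0.95,0.054,-0.248,0,0,0.0141,1,0.95,0.054,-0.248,0,0,0.0141,1,0.95,0.054,-0.248,0,0,0.0141,1,0.95,0.054,-0.248,0,0,0.0141,1,0.95,0.054,-0.248,0,0,0.0141,1,0.95,0.054,-0.248,0,0,0.0141,1])

```text
clock: 21.08
tool_pos: [0.4696, 0.1053, 0.3325]
orientation: [0.0, 0.686, 0.727, 0.003]
contact_force: [0.2, -0.3, 0.4]
grip_width: 1.004
grasp_force: 0.0
```

>>> step_arm(deltas=[0.89,0.215,0.32,0,0,0.0139,0.4,0.89,0.215,0.32,0,0,0.0139,0,0.89,0.215,0.32,0,0,0.0139,0,0.89,0.215,0.32,0,0,0.0139,0,0.89,0.215,0.32,0,0,0.0139,0,0.89,0.215,0.32,0,0,0.0139,0,0.89,0.215,0.32,0,0,0.0139,0,0.89,0.215,0.32,0,0,0.0139,0,0.89,0.215,0.32,0,0,0.0139,0])

```text
clock: 21.83
tool_pos: [0.5124, 0.3235, 0.2499]
orientation: [0.0, 0.72, 0.694, -0.001]
contact_force: [0.1, 0.1, 0.3]
grip_width: 0.499
grasp_force: 0.0
```

```bash
python3 - <<'E'
from h import *
p,K,P=cam("wrist"); save(p,"pics/tr.png")
b=fitpose([(p,K,P)],traymodel(),(.5147,.3418,-92),w=(.02,.02,4))
t,Kt,Pt=cam("top")
c=fitpose([(t,Kt,Pt)],traymodel(),(.5147,.3418,-92),w=(.02,.02,4))
print([(round(e["conf"],2),np.round(e["centre"])) for e in optics.silhouettes("tray_handle","wrist")])
for g in [(.491,-.131),(.507,-.238),(.4774,-.039)]: rimfit(.086,"top",guess=(*g,.086))
d=fitpose([(t,Kt,Pt)],standmodel(),(.491,-.143,8),pins=True)
A=drawpts(p,K,P,place(b,np.vstack(traymodel()))); save(A,"pics/tr1.png")
rows([(b[0],b[1],.12,b[2]+90),(b[0],b[1],.055,b[2]+90)])
E
```

```text
fit [  0.5214   0.3493 -92.0478] [88.7]
fit [  0.5147   0.3419 -91.892 ] [96.1]
[(0.82, array([259., 137.]))]
guess [ 0.491 -0.131  0.086] fit [ 2.719869e+02  4.880000e-01 -1.310000e-01]
guess [ 0.507 -0.238  0.086] fit [ 2.799138e+02  5.030000e-01 -2.400000e-01]
guess [ 0.4774 -0.039   0.086 ] fit [ 2.775908e+02  4.734000e-01 -4.200000e-02]
fit [ 0.4899 -0.1431  8.1769] [99.]
now [0.5128 0.3232 0.251 ] psi -2.15
[0.1055, 0.0296, 0.524, 0.0002, -0.0001, -0.0003] n>= 4
[0.1054, 0.0293, 0.784, 0.0002, -0.0001, -0.0003] n>= 2
```

View pics/tr1.png

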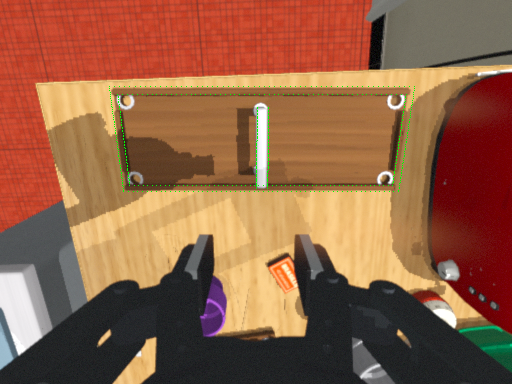

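```bash
python3 - <<'E'
from h import *
rows([(.519,.320,.16,-2)])
E
```

```text
now [0.5128 0.3232 0.251 ] psi -2.15
[-0.0118, 0.0246, 0.364, 0.0002, -0.0001, -0.0004] n>= 3
```

>>> step_arm(deltas=[0.03,0.025,0.364,0,0,0,0,0.03,0.025,0.364,0,0,0,0,0.03,0.025,0.364,0,0,0,0,0.03,0.025,0.364,0,0,0,0,0.03,0.025,0.364,0,0,0,0])

```text
clock: 22.55
tool_pos: [0.5194, 0.3312, 0.1601]
orientation: [0.0, 0.72, 0.694, 0.0]
contact_force: [0.4, 0.2, 0.1]
grip_width: 0.502
grasp_force: 0.0
```

```bash
python3 - <<'E'
from h import *
p,K,P=cam("wrist"); save(p,"pics/tr2.png"); np.savez("tr2.npz",p=p,K=K,P=P)
b=fitpose([(p,K,P)],traymodel(),(.519,.346,-92),w=(.012,.012,3))
H=[x for x in traymodel()[-4:]]+[np.array([[s*.043,y,.081] for y in np.linspace(-.006,.006,20)]) for s in (-1,1)]
h=fitpose([(p,K,P)],H,(.519,.346,-92),w=(.012,.012,3))
h=fitpose([(p,K,P)],traymodel()[:8],(.519,.346,-92),w=(.012,.012,3))
rows([(b[0],b[1],.12,b[2]+90),(b[0],b[1],.055,b[2]+90)])
E
```

```text
fit [  0.5211   0.3496 -92.0516] [77.1]
fit [  0.5206   0.3541 -91.988 ] [109.4]
fit [  0.5134   0.3498 -92.0304] [69.3]
now [0.5202 0.3316 0.1613] psi -2.08
[0.0718, 0.0003, 0.1655, 0.0004, -0.0002, -0.0001] n>= 2
[0.0715, -0.0004, 0.4255, 0.0004, -0.0002, -0.0001] n>= 2
```

```bash
python3 - <<'E'
from h import *
d=np.load("tr2.npz"); p,K,P=d["p"],d["K"],d["P"]
def ringc(p,K,P,v,z=.0135,r0=16):
    g=cv2.cvtColor(p,cv2.COLOR_RGB2GRAY); W=[]
    for x,y in posts():
        u=proj(place(v,[[x,y,z]])[0],K,P); r=r0
        if not(10<u[0]<500 and 10<u[1]<370): print("out",u); continue
        a,b=int(u[0]),int(u[1]); w=g[max(b-r,0):b+r+1,max(a-r,0):a+r+1].astype(float); m=w>165
        ys,xs=np.where(m)
        if len(xs)<8: print("few",u,w.max()); continue
        e,(ww,hh),_=cv2.minAreaRect(np.c_[xs,ys].astype(np.float32)); q=(max(a-r,0)+e[0],max(b-r,0)+e[1])
        W.append([x,y,*ray(q,K,P,z)[:2]]); print(np.round(u),np.round(q,1),np.round([ww,hh],1),np.round(W[-1][2:],4))
    W=np.array(W)
    if len(W)>1:
        A=W[:,:2]-W[:,:2].mean(0);B=W[:,2:]-W[:,2:].mean(0); th=np.arctan2((A[:,0]*B[:,1]-A[:,1]*B[:,0]).sum(),(A*B).sum())
        c,s=np.cos(th),np.sin(th); t=W[:,2:].mean(0)-np.array([[c,-s],[s,c]])@W[:,:2].mean(0); print("tray",t.round(4),np.degrees(th).round(2),"scale",np.sqrt((B**2).sum()/(A**2).sum()))
ringc(p,K,P,(.519,.347,-92))
t,Kt,Pt=cam("top"); ringc(t,Kt,Pt,(.5147,.342,-92),r0=7)
E=np.linalg.inv(tool())@cam("wrist")[2]; T=np.eye(4); q=np.radians(-2.15);c,s=np.cos(q),np.sin(q); T[:3,:3]=[[-s,c,0],[c,s,0],[0,0,-1]]; T[:3,3]=[.5128,.3232,.251]
pp=cv2.cvtColor(cv2.imread("pics/tr.png"),cv2.COLOR_BGR2RGB); ringc(pp,K,T@E,(.5214,.3493,-92),r0=13)
g=cv2.cvtColor(p,cv2.COLOR_RGB2GRAY); u=proj([.52,.35,.081],K,P).astype(int); print(u); w=g[:, u[0]-30:u[0]+31]>175; ys,xs=np.where(w[:300]); n=cv2.connectedComponentsWithStats(w[:300].astype(np.uint8))[2]; print(n[n[:,4]>80][1:]+[u[0]-30,0,0,0,0])
E
```

```text
[ 78. 111.] [ 76. 111.] [16. 28.] [0.3527 0.4031]
[429. 111.] [432. 112.] [18. 24.] [0.6898 0.3898]
few [ 95.46154648 209.97544111] 164.0
[412. 210.] [410.5 213. ] [22.4 31. ] [0.682  0.2874]
tray [0.5189 0.3459] -92.52 scale 1.011834181304585
few [ 98.14650605 290.22865748] 105.0
[108. 164.] [106.5 163. ] [6. 5.] [0.6858 0.389 ]
few [136.52154337 291.69171282] 151.0
[145. 166.] [145. 165.] [10. 12.] [0.6806 0.2856]
tray [0.5174 0.3456] -92.85 scale 1.0357354680396675
[126. 100.] [125.  99.] [26. 26.] [0.3564 0.4059]
[396.  99.] [395.   97.5] [25. 26.] [0.6883 0.395 ]
few [135.72996746 178.19768678] 190.0
[385. 178.] [383.4 181.9] [15.4 23.3] [0.6841 0.2876]
tray [0.5203 0.3486] -92.49 scale 1.0055416829083008
[254 176]
[[ 224   75   61   18 1040]
 [ 247  113   18   78 1034]
 [ 224  194   61  106 4542]]
```

```bash
python3 - <<'E'
from h import *
d=np.load("tr2.npz"); p,K,P=d["p"],d["K"],d["P"]
for v in (113,152,191): print(ray((255.5,v),K,P,.081).round(4))
g=cv2.cvtColor(p,cv2.COLOR_RGB2GRAY); print(g[95:205:3,255].tolist(), g[150,240:272].tolist())
for z in (.065,): print(ray((255.5,191),K,P,z).round(4))
rows([(.5205,.349,.13,-2),(.5205,.349,.055,-2)])
E
```

```text
[0.5225 0.3979 0.081 ]
[0.5215 0.3694 0.081 ]
[0.5204 0.3386 0.081 ]
[109, 118, 102, 109, 124, 125, 252, 255, 114, 175, 248, 255, 255, 255, 255, 255, 255, 255, 255, 255, 255, 254, 253, 251, 250, 249, 248, 247, 247, 229, 220, 131, 123, 121, 121, 122, 124] [81, 118, 121, 120, 124, 123, 122, 127, 170, 205, 228, 243, 247, 250, 254, 255, 255, 255, 241, 255, 255, 243, 184, 136, 123, 124, 124, 124, 123, 121, 123, 121]
[0.5203 0.3336 0.065 ]
now [0.5205 0.3319 0.162 ] psi -2.08
[0.0682, -0.0031, 0.1281, 0.0007, -0.0003, -0.0002] n>= 1
[0.0676, -0.0044, 0.4281, 0.0007, -0.0003, -0.0002] n>= 2
```

>>> step_arm(deltas=[0.065,-0.004,0.12,0,0,0,0,0.065,-0.004,0.12,0,0,0,0,0.065,-0.004,0.3,0,0,0,0,0.065,-0.004,0.4,0,0,0,0,0.065,-0.004,0.428,0,0,0,0,0.065,-0.004,0.428,0,0,0,0,0.065,-0.004,0.428,0,0,0,0,0.065,-0.004,0.428,0,0,0,-1,0.065,-0.004,0.428,0,0,0,-1,0.065,-0.004,0.428,0,0,0,-1,0.065,-0.004,0.428,0,0,0,-1,0.065,-0.004,0.428,0,0,0,-1,0.065,-0.004,0.428,0,0,0,-1], squeeze=80)

```text
clock: 23.78
tool_pos: [0.5203, 0.3483, 0.0547]
orientation: [0.001, 0.72, 0.694, 0.002]
contact_force: [1.2, -0.2, 6.5]
grip_width: 0.122
grasp_force: 79.3
```

>>> step_arm(deltas=[0,0,-0.1,0,0,0,-1,0,0,-0.2,0,0,0,-1,0,0,-0.3,0,0,0,-1,0,0,-0.4,0,0,0,-1,0,0,-0.5,0,0,0,-1,0,0,-0.6,0,0,0,-1,0,0,-0.7,0,0,0,-1,0,0,-0.8,0,0,0,-1,0,0,-0.9,0,0,0,-1,0,0,-1,0,0,0,-1,0,0,-1,0,0,0,-1,0,0,-1,0,0,0,-1,0,0,-1,0,0,0,-1,0,0,-1,0,0,0,-1])

```text
clock: 24.95
tool_pos: [0.5174, 0.3472, 0.2993]
orientation: [-0.001, 0.72, 0.694, -0.002]
contact_force: [-0.5, -0.2, -4.8]
grip_width: 0.121
grasp_force: 79.0
```

```bash
python3 - <<'E'
from h import *
s=bot.observe(); print(np.round(s["contact_force"],2),np.round(s["wrist_torque"],3),s["grip_width"],s["clock"])
p,K,P=cam("wrist"); save(p,"pics/tw.png"); T=tool(); dz=T[2,3]-.0547; print("dz",dz)
t,Kt,Pt=cam("top"); np.savez("tw.npz",p=p,K=K,P=P,t=t)
M=traymodel(dz)[:8]; x0=(T[0,3],T[1,3],yaw(T)-90)
fitpose([(p,K,P)],M,x0,w=(.015,.015,3)); fitpose([(t,Kt,Pt)],M,x0,w=(.015,.015,3)); fitpose([(t,Kt,Pt)],[M[i] for i in (0,1,2,3)],x0,w=(.015,.015,3))
st=fitpose([(t,Kt,Pt)],standmodel(),(.491,-.143,8),pins=True)
rows([(.46,.15,.33,-40)])
print(T[:3,:3].round(4))
E
```

```text
[-0.46 -0.24 -4.8 ] [-0.004 -0.033  0.009] 0.12128086474509857 24.95
dz 0.24468120162615506
fit [  0.503    0.3614 -90.2438] [33.1]
fit [  0.509    0.3398 -92.1706] [61.9]
fit [  0.5177   0.3387 -92.4273] [57.9]
fit [ 0.4899 -0.1431  8.1651] [99.4]
now [0.5177 0.3473 0.2997] psi -2.07
[-0.7974, -0.2028, -0.119, -0.0005, 0.0005, 0.1054] n>= 6
[[ 0.0361  0.9993 -0.0043]
 [ 0.9993 -0.0361 -0.0019]
 [-0.002  -0.0042 -1.    ]]
```

```bash
python3 - <<'E'
from h import *
d=np.load("tw.npz"); p,K=d["p"],d["K"]; E=np.array(optics.get_image("wrist")["tool_from_camera"])
g=cv2.GaussianBlur(cv2.cvtColor(p,cv2.COLOR_RGB2GRAY),(0,0),.8).astype(float)
# tool frame: x tool; z tool down. deck z_tool: handle centre at -.019 -> actual tcp .0547 when deck .013 => deck at +.0417
for col in (110,150,350,390,420):
    pr=g[:,col-6:col+7].mean(1); gr=np.gradient(pr); k=[i for i in range(2,300) if abs(gr[i])>4 and abs(gr[i])==max(abs(gr[max(i-2,0):i+3]))]
    out=[]
    for i in k:
        dd=E[:3,:3]@np.linalg.inv(K)@[col,i,1]; o=E[:3,3]
        X=[(o+dd*(z-o[2])/dd[2])[0] for z in (.0307,.0417)]
        out.append((i,round(gr[i],1),*np.round(np.array(X)*1000,1)))
    print(col,out)
E
```

```text
110 [(100, np.float64(28.0), np.float64(76.0), np.float64(75.9)), (111, np.float64(-18.3), np.float64(70.0), np.float64(69.6)), (116, np.float64(-11.5), np.float64(67.3), np.float64(66.7)), (121, np.float64(-14.3), np.float64(64.5), np.float64(63.7)), (124, np.float64(12.1), np.float64(62.8), np.float64(61.9)), (132, np.float64(-8.8), np.float64(58.3), np.float64(57.1)), (135, np.float64(11.5), np.float64(56.5), np.float64(55.3)), (166, np.float64(-10.9), np.float64(38.2), np.float64(35.7)), (259, np.float64(-4.3), np.float64(-24.9), np.float64(-31.3))]
150 [(98, np.float64(34.0), np.float64(77.0), np.float64(77.1)), (111, np.float64(-19.5), np.float64(70.0), np.float64(69.6)), (116, np.float64(-11.7), np.float64(67.2), np.float64(66.7)), (121, np.float64(-14.7), np.float64(64.5), np.float64(63.7)), (124, np.float64(12.2), np.float64(62.8), np.float64(61.9)), (135, np.float64(10.9), np.float64(56.5), np.float64(55.3)), (168, np.float64(-16.4), np.float64(36.9), np.float64(34.4)), (272, np.float64(6.7), np.float64(-34.7), np.float64(-41.8)), (276, np.float64(7.1), np.float64(-37.8), n
[... 1177 characters left out ...]
, np.float64(-62.8))]
420 [(78, np.float64(-23.9), np.float64(87.4), np.float64(88.1)), (82, np.float64(22.6), np.float64(85.4), np.float64(85.9)), (88, np.float64(25.7), np.float64(82.2), np.float64(82.6)), (99, np.float64(-11.2), np.float64(76.4), np.float64(76.4)), (116, np.float64(-9.8), np.float64(67.2), np.float64(66.6)), (121, np.float64(-12.0), np.float64(64.4), np.float64(63.7)), (124, np.float64(10.1), np.float64(62.7), np.float64(61.9)), (132, np.float64(-8.9), np.float64(58.2), np.float64(57.1)), (135, np.float64(9.1), np.float64(56.5), np.float64(55.2)), (289, np.float64(-24.0), np.float64(-48.0), np.float64(-55.9)), (297, np.float64(19.0), np.float64(-54.5), np.float64(-62.8))]
```

The tray hangs level and is centred in the gripper to within 1 mm (rail lines at −55 and +56.5 mm in the tool frame). I'll carry it over the stand and turn it to heading −82°.

```bash
python3 - <<'E'
from h import *
rows([(.46,.15,.33,-40)])
p=np.radians(-40);c,s=np.cos(p),np.sin(p);G=np.eye(4); G[:3,:3]=np.array([[-s,c,0],[c,s,0],[0,0,-1]]); G[:3,3]=[.46,.15,.33]
rows([(.4928,-.1426,.23,-82.05)],G); rows([(.47,-.05,.30,-82.05)],G)
E
```

```text
now [0.518  0.3474 0.3001] psi -2.07
[-0.7976, -0.2036, -0.1177, -0.0004, 0.0004, 0.1054] n>= 6
now [0.46 0.15 0.33] psi -40.0
[-0.8122, 0.8528, 0.4, 0.0, 0.0, 0.1168] n>= 8
now [0.46 0.15 0.33] psi -40.0
[-0.5871, 0.5449, 0.12, 0.0, 0.0, 0.1168] n>= 6
```

>>> step_arm(deltas=[-0.25,-0.1,-0.119,0,0,0.03,-1,-0.5,-0.15,-0.119,0,0,0.06,-1,-0.65,-0.17,-0.119,0,0,0.08,-1,-0.797,-0.203,-0.119,0,0,0.105,-1,-0.797,-0.203,-0.119,0,0,0.105,-1,-0.797,-0.203,-0.119,0,0,0.105,-1,-0.797,-0.203,-0.119,0,0,0.105,-1,-0.797,-0.203,-0.119,0,0,0.105,-1])

```text
clock: 25.77
tool_pos: [0.4607, 0.1503, 0.3317]
orientation: [-0.0, 0.906, 0.424, 0.0]
contact_force: [0.0, -0.2, -3.9]
grip_width: 0.118
grasp_force: 78.8
```

>>> step_arm(deltas=[-0.3,0.25,0.06,0,0,0.06,-1,-0.587,0.545,0.12,0,0,0.1168,-1,-0.587,0.545,0.12,0,0,0.1168,-1,-0.587,0.545,0.12,0,0,0.1168,-1,-0.587,0.545,0.12,0,0,0.1168,-1,-0.587,0.545,0.12,0,0,0.1168,-1,-0.587,0.545,0.12,0,0,0.1168,-1,-0.7,0.7,0.25,0,0,0.1168,-1,-0.812,0.853,0.35,0,0,0.1168,-1,-0.812,0.853,0.4,0,0,0.1168,-1,-0.812,0.853,0.4,0,0,0.1168,-1,-0.812,0.853,0.4,0,0,0.1168,-1,-0.812,0.853,0.4,0,0,0.1168,-1,-0.812,0.853,0.4,0,0,0.1168,-1])

```text
clock: 26.93
tool_pos: [0.4951, -0.1405, 0.2327]
orientation: [0.0, 0.997, 0.073, 0.001]
contact_force: [-0.2, -0.3, -3.9]
grip_width: 0.124
grasp_force: 79.5
```

```bash
python3 - <<'E'
from h import *
s=bot.observe(); print(np.round(s["contact_force"],2),s["clock"])
T=tool(); dz=T[2,3]-.0547
p,K,P=cam("top"); save(p,"pics/th.png"); pw,Kw,Pw=cam("wrist"); save(pw,"pics/thw.png"); np.savez("thw.npz",p=pw,K=Kw,P=Pw)
fitpose([(p,K,P)],traymodel(dz)[:8],(.4928,-.1426,8),w=(.015,.015,3))
rows([(.4928,-.1426,.187,-82.05),(.4928,-.1426,.153,-82.05)]); print(T[:3,:3].round(4))
E
```

```text
[-0.16 -0.35 -3.89] 26.9333
fit [ 0.4955 -0.1433  8.2263] [75.5]
now [ 0.4949 -0.1409  0.233 ] psi -81.73
[-0.0097, 0.0054, 0.1841, 0.0002, -0.0003, 0.0009] n>= 2
[-0.01, 0.0053, 0.3201, 0.0002, -0.0003, 0.0009] n>= 1
[[ 9.895e-01  1.449e-01  1.600e-03]
 [ 1.449e-01 -9.895e-01 -1.000e-04]
 [ 1.500e-03  3.000e-04 -1.000e+00]]
```

>>> step_arm(deltas=[-0.009,0.004,0.1,0,0,0.0006,-1,-0.009,0.004,0.15,0,0,0.0006,-1,-0.009,0.004,0.18,0,0,0.0006,-1,-0.009,0.004,0.2,0,0,0.0006,-1,-0.009,0.004,0.22,0,0,0.0006,-1,-0.009,0.004,0.22,0,0,0.0006,-1,-0.009,0.004,0.22,0,0,0.0006,-1])

```text
clock: 27.62
tool_pos: [0.4924, -0.1434, 0.1773]
orientation: [0.0, 0.998, 0.069, 0.0]
contact_force: [0.5, -0.1, -4.6]
grip_width: 0.125
grasp_force: 79.5
```

```bash
python3 - <<'E'
from h import *
s=bot.observe(); print(np.round(s["contact_force"],2),np.round(s["wrist_torque"],3)); rows([(.4925,-.1421,.153,-81.95)])
p,K,P=cam("wrist"); T=tool(); np.savez("hw.npz",p=p,K=K,P=P); save(p,"pics/hw.png")
E
```

```text
[ 0.47 -0.06 -4.55] [ 0.19   0.049 -0.014]
now [ 0.4924 -0.1434  0.1773] psi -82.11
[0.0009, -0.005, 0.0972, 0.0, -0.0001, -0.0004] n>= 1
```

Weight only, so the pin tips are in the holes. Continuing down gently.

>>> step_arm(deltas=[0,0,0.02,0,0,0,-1,0,0,0.035,0,0,0,-1,0,0,0.05,0,0,0,-1,0,0,0.05,0,0,0,-1])

```text
clock: 28.0
tool_pos: [0.4929, -0.1426, 0.164]
orientation: [-0.001, 0.998, 0.069, 0.001]
contact_force: [3.6, 3.1, -5.7]
grip_width: 0.125
grasp_force: 79.4
```

>>> step_arm(deltas=[0.004,-0.004,0.01,0,0,0,-1,0.004,-0.004,0.025,0,0,0,-1,0.004,-0.004,0.035,0,0,0,-1,0.004,-0.004,0.043,0,0,0,-1,0.004,-0.004,0.046,0,0,0,-1,0.004,-0.004,0.046,0,0,0,-1])

```text
clock: 28.5
tool_pos: [0.4936, -0.1422, 0.1537]
orientation: [0.0, 0.998, 0.069, 0.001]
contact_force: [1.0, 5.6, 4.4]
grip_width: 0.124
grasp_force: 80.9
```

It rests at z=0.1537, the predicted home height. Releasing and rising to check.

>>> step_arm(deltas=[0,0,0,0,0,0,-0.2,0,0,0,0,0,0,0,0,0,0,0,0,0,0,0,0,0,0,0,0,0,0,0,-0.1,0,0,0,0,0,0,-0.3,0,0,0,0,0,0,-0.6,0,0,0,0,0,0,-0.6,0,0,0,0,0,0,-0.6,0,0,0,0,0.2,0,-0.6,0,0,0,0,0.2,0,-0.6,0,0,0,0])

```text
clock: 29.42
tool_pos: [0.5456, -0.1355, 0.3028]
orientation: [0.0, 0.998, 0.068, 0.002]
contact_force: [-0.7, -1.1, -0.5]
grip_width: 0.499
grasp_force: 0.0
```

```bash
python3 - <<'E'
from h import *
p,K,P=cam("wrist"); save(p,"pics/hm.png"); np.savez("hm.npz",p=p,K=K,P=P)
for dz in (.088+.0,.095,.105): fitpose([(p,K,P)],traymodel(dz),(.493,-.142,8),w=(.01,.01,3))
s,Ks,Ps=cam("scene"); save(s,"pics/hs.png"); t,Kt,Pt=cam("top"); save(t,"pics/ht.png")
for dz in (.078,.088,.099,.11): print(dz); fitpose([(s,Ks,Ps)],traymodel(dz),(.493,-.142,8),w=(.015,.015,3))
rows([])
E
```

```text
fit [ 0.4888 -0.144   7.7849] [95.2]
fit [ 0.4907 -0.1418  7.7106] [85.7]
fit [ 0.5011 -0.1421  7.7848] [79.5]
0.078
fit [ 0.508  -0.1374  9.9036] [78.8]
0.088
fit [ 0.501  -0.139   8.1012] [84.1]
0.099
fit [ 0.4905 -0.1426  7.5511] [82.5]
0.11
fit [ 0.4784 -0.1476  7.1395] [81.6]
now [ 0.5425 -0.1355  0.3018] psi -82.08
```

The home height matches. Now the tall pot in the right nest: I'll turn back to heading 98° in two calls.

```bash
python3 - <<'E'
from h import *
rows([(.58,-.18,.32,8)])
p=np.radians(8);c,s=np.cos(p),np.sin(p);G=np.eye(4); G[:3,:3]=np.array([[-s,c,0],[c,s,0],[0,0,-1]]); G[:3,3]=[.58,-.18,.32]
rows([(.650,-.21,.24,98)],G)
E
```

```text
now [ 0.5425 -0.1355  0.3018] psi -82.08
[0.1238, 0.197, -0.0731, -0.0003, 0.0002, -0.2502] n>= 13
now [ 0.58 -0.18  0.32] psi 8.0
[-0.1578, 0.2606, 0.32, 0.0, 0.0, -0.25] n>= 13
```

>>> step_arm(deltas=[0.124,0.197,-0.073,0,0,-0.25,1,0.124,0.197,-0.073,0,0,-0.25,1,0.124,0.197,-0.073,0,0,-0.25,1,0.124,0.197,-0.073,0,0,-0.25,1,0.124,0.197,-0.073,0,0,-0.25,1,0.124,0.197,-0.073,0,0,-0.25,1,0.124,0.197,-0.073,0,0,-0.25,1,0.124,0.197,-0.073,0,0,-0.25,1,0.124,0.197,-0.073,0,0,-0.25,1,0.124,0.197,-0.073,0,0,-0.25,1,0.124,0.197,-0.073,0,0,-0.25,1,0.124,0.197,-0.073,0,0,-0.25,1,0.124,0.197,-0.073,0,0,-0.25,1,0.124,0.197,-0.073,0,0,-0.25,1,0.124,0.197,-0.073,0,0,-0.25,1])

```text
clock: 30.82
tool_pos: [0.5792, -0.1802, 0.321]
orientation: [-0.0, 0.658, 0.753, -0.0]
contact_force: [0.0, 0.5, -0.3]
grip_width: 1.002
grasp_force: 0.0
```

>>> step_arm(deltas=[-0.158,0.26,0.32,0,0,-0.25,1,-0.158,0.26,0.32,0,0,-0.25,1,-0.158,0.26,0.32,0,0,-0.25,1,-0.158,0.26,0.32,0,0,-0.25,1,-0.158,0.26,0.32,0,0,-0.25,1,-0.158,0.26,0.32,0,0,-0.25,1,-0.158,0.26,0.32,0,0,-0.25,1,-0.158,0.26,0.32,0,0,-0.25,1,-0.158,0.26,0.32,0,0,-0.25,1,-0.158,0.26,0.32,0,0,-0.25,1,-0.158,0.26,0.32,0,0,-0.25,1,-0.158,0.26,0.32,0,0,-0.25,1,-0.158,0.26,0.32,0,0,-0.25,1,-0.158,0.26,0.32,0,0,-0.25,1,-0.158,0.26,0.32,0,0,-0.25,1])

```text
clock: 32.07
tool_pos: [0.6494, -0.2103, 0.241]
orientation: [-0.0, -0.067, 0.998, 0.0]
contact_force: [-0.3, 0.1, -0.3]
grip_width: 1.0
grasp_force: 0.0
```

```bash
python3 - <<'E'
from h import *
for z in (.094,.104,.114): p,K,P,b=rimfit(z,guess=(.6736,-.2157,z))
p,K,P,b=rimfit(.104,guess=(.6736,-.2157,.104)); save(ring(p,K,P,b[1:],.104),"pics/r5.png")
print([(round(e["conf"],2),ray(e["centre"],K,P,.104).round(3)) for e in optics.silhouettes("tall_1_mid","wrist")])
rows([(b[1],b[2],.14,98),(b[1],b[2],.075,98)])
E
```

```text
guess [ 0.6736 -0.2157  0.094 ] fit [ 2.678774e+02  6.766000e-01 -2.167000e-01]
guess [ 0.6736 -0.2157  0.104 ] fit [ 2.909432e+02  6.736000e-01 -2.157000e-01]
guess [ 0.6736 -0.2157  0.114 ] fit [ 2.647757e+02  6.696000e-01 -2.157000e-01]
guess [ 0.6736 -0.2157  0.104 ] fit [ 2.902155e+02  6.736000e-01 -2.157000e-01]
[(0.79, array([0.637, 0.027, 0.104]))]
now [ 0.6497 -0.2103  0.241 ] psi 97.79
[-0.0918, -0.0345, 0.4041, -0.0, -0.0, -0.0006] n>= 3
[-0.0918, -0.0345, 0.6641, -0.0, -0.0, -0.0006] n>= 2
```

>>> step_arm(deltas=[-0.092,-0.034,0.4,0,0,0,1,-0.092,-0.034,0.4,0,0,0,1,-0.092,-0.034,0.4,0,0,0,1,-0.092,-0.034,0.55,0,0,0,1,-0.092,-0.034,0.664,0,0,0,1,-0.092,-0.034,0.664,0,0,0,1,-0.092,-0.034,0.664,0,0,0,1,-0.092,-0.034,0.664,0,0,0,0.6,-0.092,-0.034,0.664,0,0,0,0.2,-0.092,-0.034,0.664,0,0,0,0.2,-0.092,-0.034,0.664,0,0,0,0.2,-0.092,-0.034,0.664,0,0,0,0.2,-0.092,-0.034,0.5,0,0,0,0.2,-0.092,-0.034,0.3,0,0,0,0.2,-0.092,-0.034,0.1,0,0,0,0.2,-0.092,-0.034,-0.1,0,0,0,0.2,-0.092,-0.034,-0.3,0,0,0,0.2,-0.092,-0.034,-0.32,0,0,0,0.2,-0.092,-0.034,-0.32,0,0,0,0.2], squeeze=40)

```text
clock: 33.9
tool_pos: [0.6759, -0.2166, 0.3333]
orientation: [0.008, -0.069, 0.998, -0.005]
contact_force: [0.3, -0.2, 0.1]
grip_width: 0.746
grasp_force: 46.0
```

```bash
python3 - <<'E'
from h import *
rows([(.64,-.22,.32,70),(.505,-.226,.30,8),(.505,-.226,.188,8)])
E
```

```text
now [ 0.6759 -0.2166  0.3333] psi 97.86
[0.1449, 0.0067, 0.0509, -0.001, 0.0027, 0.0774] n>= 4
[0.6842, 0.0576, 0.1225, 0.0005, 0.0031, 0.2496] n>= 9
[0.6908, 0.0623, 0.5704, 0.0005, 0.0031, 0.2496] n>= 3
```

>>> step_arm(deltas=[0.14,0.01,0,0,0,0.077,0.2,0.14,0.01,0,0,0,0.077,0.2,0.14,0.01,0,0,0,0.077,0.2,0.67,0.05,0.08,0,0,0.2495,0.2,0.67,0.05,0.08,0,0,0.2495,0.2,0.67,0.05,0.08,0,0,0.2495,0.2,0.67,0.05,0.08,0,0,0.2495,0.2,0.67,0.05,0.08,0,0,0.2495,0.2,0.67,0.05,0.08,0,0,0.2495,0.2,0.67,0.05,0.08,0,0,0.2495,0.2,0.67,0.05,0.08,0,0,0.2495,0.2,0.67,0.05,0.08,0,0,0.2495,0.2,0.67,0.05,0.08,0,0,0.2495,0.2,0.67,0.05,0.08,0,0,0.2495,0.2,0.67,0.05,0.08,0,0,0.2495,0.2,0.67,0.05,0.08,0,0,0.2495,0.2,0.67,0.05,0.08,0,0,0.2495,0.2])

```text
clock: 35.32
tool_pos: [0.506, -0.226, 0.3012]
orientation: [0.0, 0.655, 0.755, 0.0]
contact_force: [0.0, -0.9, -2.2]
grip_width: 0.742
grasp_force: 44.6
```

```bash
python3 - <<'E'
from h import *
print(bot.observe()["contact_force"])
rows([(.505,-.226,.188,8)])
p,K,P=cam("wrist"); save(p,"pics/c6.png")
s,Ks,Ps=cam("scene"); save(s,"pics/s6.png")
print([(round(e["conf"],2),np.round(e["centre"])) for e in optics.silhouettes("tall_1_mid","scene")],proj([.505,-.226,.3],Ks,Ps))
E
```

```text
[ 0.03457113 -0.87760026 -2.23382756]
now [ 0.506  -0.226   0.3012] psi 8.14
[0.0006, -0.0041, 0.4529, 0.0, 0.0, 0.0004] n>= 3
[(0.67, array([231., 186.]))] [338.13227281 166.37326018]
```

>>> step_arm(deltas=[0,0,0.2,0,0,0,0.2,0,0,0.3,0,0,0,0.2,0,0,0.38,0,0,0,0.2,0,0,0.42,0,0,0,0.2,0,0,0.445,0,0,0,0.2,0,0,0.452,0,0,0,0.2,0,0,0.454,0,0,0,0.2,0,0,0.454,0,0,0,0.2])

```text
clock: 36.13
tool_pos: [0.5053, -0.2267, 0.1907]
orientation: [0.0, 0.656, 0.755, -0.001]
contact_force: [-7.1, 2.0, 9.6]
grip_width: 0.744
grasp_force: 46.2
```

>>> step_arm(deltas=[0,0,0,0,0,0,0.8,0,0,0,0,0,0,1,0,0,0,0,0,0,1,0,0,-0.05,0,0,0,1,0,0,-0.15,0,0,0,1,0,0,-0.3,0,0,0,1,0,0,-0.5,0,0,0,1,0.36,0,-0.55,0,0,0,1,0.36,0,-0.55,0,0,0,1,0.36,0,-0.55,0,0,0,1,0.36,0,-0.55,0,0,0,1])

```text
clock: 37.05
tool_pos: [0.4938, -0.1346, 0.327]
orientation: [0.002, 0.654, 0.756, 0.001]
contact_force: [-0.4, -0.9, 0.2]
grip_width: 1.002
grasp_force: 0.0
```

```bash
python3 - <<'E'
from h import *
p,K,P=cam("wrist"); save(p,"pics/c7.png"); np.savez("c7.npz",p=p,K=K,P=P)
rimfit(.216,guess=(.506,-.226,.216)); 
fitpose([(p,K,P)],traymodel(.099),(.493,-.142,8),w=(.01,.01,3))
rows([(.645,.085,.27,8)])
E
```

```text
guess [ 0.506 -0.226  0.216] fit [ 2.882847e+02  5.060000e-01 -2.260000e-01]
fit [ 0.4933 -0.143   8.0226] [84.2]
now [ 0.4937 -0.1371  0.3252] psi 8.12
[0.7942, 0.7243, 0.2203, 0.0001, 0.0002, 0.0003] n>= 7
```

>>> step_arm(deltas=[0.794,0.724,0.15,0,0,0,1,0.794,0.724,0.15,0,0,0,1,0.794,0.724,0.15,0,0,0,1,0.794,0.724,0.15,0,0,0,1,0.794,0.724,0.15,0,0,0,1,0.794,0.724,0.15,0,0,0,1,0.794,0.724,0.15,0,0,0,1,0.794,0.724,0.22,0,0,0,1,0.794,0.724,0.22,0,0,0,1,0.794,0.724,0.22,0,0,0,1,0.794,0.724,0.22,0,0,0,1])

```text
clock: 38.07
tool_pos: [0.6451, 0.0834, 0.2698]
orientation: [-0.0, 0.656, 0.754, -0.0]
contact_force: [0.3, -0.2, 0.3]
grip_width: 1.0
grasp_force: 0.0
```

```bash
python3 - <<'E'
from h import *
for z in (.13,.14,.15): p,K,P,b=rimfit(z,guess=(.652,.086,z))
p,K,P,b=rimfit(.14,guess=(.652,.086,.14)); save(ring(p,K,P,b[1:],.14),"pics/l5.png")
print([(round(e["conf"],2),ray(e["centre"],K,P,.14).round(3)) for e in optics.silhouettes("tall_1_mid","wrist")])
rows([(b[1],b[2],.17,8),(b[1],b[2],.111,8)])
E
```

```text
guess [0.652 0.086 0.13 ] fit [2.242477e+02 6.520000e-01 8.500000e-02]
guess [0.652 0.086 0.14 ] fit [2.343646e+02 6.510000e-01 8.600000e-02]
guess [0.652 0.086 0.15 ] fit [2.143124e+02 6.510000e-01 8.900000e-02]
guess [0.652 0.086 0.14 ] fit [2.336127e+02 6.510000e-01 8.600000e-02]
[(0.48, array([0.641, 0.123, 0.14 ]))]
now [0.6451 0.0841 0.2712] psi 7.99
[0.0043, 0.0239, 0.4047, 0.0003, 0.0001, -0.0] n>= 3
[0.0044, 0.0235, 0.6407, 0.0003, 0.0001, -0.0] n>= 2
```

>>> step_arm(deltas=[0.004,0.024,0.4,0,0,0,1,0.004,0.024,0.4,0,0,0,1,0.004,0.024,0.4,0,0,0,1,0.004,0.024,0.55,0,0,0,1,0.004,0.024,0.64,0,0,0,1,0.004,0.024,0.64,0,0,0,1,0.004,0.024,0.64,0,0,0,1,0.004,0.024,0.64,0,0,0,0.6,0.004,0.024,0.64,0,0,0,0.2,0.004,0.024,0.64,0,0,0,0.2,0.004,0.024,0.64,0,0,0,0.2,0.004,0.024,0.64,0,0,0,0.2])

```text
clock: 39.32
tool_pos: [0.6527, 0.0867, 0.1135]
orientation: [0.002, 0.656, 0.755, 0.002]
contact_force: [-0.8, 0.3, 6.7]
grip_width: 0.755
grasp_force: 45.1
```

>>> step_arm(deltas=[0,0,-0.05,0,0,0,0.2,0,0,-0.13,0,0,0,0.2,0,0,-0.21,0,0,0,0.2,0,0,-0.29,0,0,0,0.2,0,0,-0.4,0,0,0,0.2,0,0,-0.55,0,0,0,0.2,0,0,-0.7,0,0,0,0.2,0,0,-0.78,0,0,0,0.2,0,0,-0.78,0,0,0,0.2,0,0,-0.78,0,0,0,0.2])

```text
clock: 40.15
tool_pos: [0.6512, 0.0868, 0.3072]
orientation: [0.002, 0.656, 0.755, 0.001]
contact_force: [0.2, 0.1, -2.9]
grip_width: 0.757
grasp_force: 45.1
```

```bash
python3 - <<'E'
from h import *
print(bot.observe()["contact_force"])
q=place((.493,-.1425,8),[[0,.048,0],[0,.124,0]]); print(q)
rows([(q[0][0],q[0][1],.31,8),(q[0][0],q[0][1],.191,8)])
c=cam("scene"); print([(round(e["conf"],2),np.round(e["centre"])) for e in optics.silhouettes("tall_1_mid","scene")],proj([.651,.086,.05],c[1],c[2]))
E
```

```text
[ 0.15369026  0.05217762 -2.89913573]
[[ 0.48631969 -0.09496713  0.        ]
 [ 0.47574254 -0.01970676  0.        ]]
now [0.6512 0.0868 0.3072] psi 8.05
[-0.6277, -0.7548, -0.014, 0.0007, 0.0001, 0.0001] n>= 6
[-0.6273, -0.7568, 0.462, 0.0007, 0.0001, 0.0001] n>= 3
[(0.92, array([231., 179.])), (0.16, array([277., 176.]))] [228.69155988 188.43089524]
```

>>> step_arm(deltas=[-0.628,-0.755,-0.01,0,0,0,0.2,-0.628,-0.755,-0.01,0,0,0,0.2,-0.628,-0.755,-0.01,0,0,0,0.2,-0.628,-0.755,-0.01,0,0,0,0.2,-0.628,-0.755,-0.01,0,0,0,0.2,-0.628,-0.755,-0.01,0,0,0,0.2,-0.628,-0.755,-0.01,0,0,0,0.2,-0.628,-0.755,-0.01,0,0,0,0.2,-0.627,-0.757,0.2,0,0,0,0.2,-0.627,-0.757,0.3,0,0,0,0.2,-0.627,-0.757,0.4,0,0,0,0.2,-0.627,-0.757,0.44,0,0,0,0.2,-0.627,-0.757,0.455,0,0,0,0.2,-0.627,-0.757,0.465,0,0,0,0.2,-0.627,-0.757,0.465,0,0,0,0.2,-0.627,-0.757,0.465,0,0,0,0.2])

```text
clock: 41.58
tool_pos: [0.486, -0.0944, 0.1895]
orientation: [0.0, 0.655, 0.755, 0.0]
contact_force: [-3.8, -0.5, 2.3]
grip_width: 0.755
grasp_force: 46.3
```

>>> step_arm(deltas=[0,0,0,0,0,0,0.8,0,0,0,0,0,0,1,0,0,0,0,0,0,1,0,0,-0.05,0,0,0,1,0,0,-0.15,0,0,0,1,0,0,-0.3,0,0,0,1,0,0,-0.45,0,0,0,1,0,0,-0.5,0,0,0,1,0,0,-0.5,0,0,0,1])

```text
clock: 42.33
tool_pos: [0.4873, -0.0957, 0.3184]
orientation: [0.004, 0.656, 0.755, 0.001]
contact_force: [-0.8, 0.5, 0.0]
grip_width: 1.001
grasp_force: 0.0
```

```bash
python3 - <<'E'
from h import *
rimfit(.216,guess=(.486,-.095,.216)); rimfit(.216,guess=(.506,-.226,.216))
rows([(.645,.085,.24,8)])
E
```

```text
guess [ 0.486 -0.095  0.216] fit [ 2.556047e+02  4.840000e-01 -9.400000e-02]
guess [ 0.506 -0.226  0.216] fit [ 2.657496e+02  5.060000e-01 -2.260000e-01]
now [ 0.4855 -0.0949  0.314 ] psi 8.05
[0.6234, 0.7324, 0.2963, 0.0002, 0.0001, 0.0001] n>= 7
```

>>> step_arm(deltas=[0.623,0.732,0.1,0,0,0,1,0.623,0.732,0.1,0,0,0,1,0.623,0.732,0.1,0,0,0,1,0.623,0.732,0.1,0,0,0,1,0.623,0.732,0.1,0,0,0,1,0.623,0.732,0.1,0,0,0,1,0.623,0.732,0.29,0,0,0,1,0.623,0.732,0.29,0,0,0,1,0.623,0.732,0.29,0,0,0,1,0.623,0.732,0.29,0,0,0,1])

```text
clock: 43.27
tool_pos: [0.6437, 0.0845, 0.2403]
orientation: [-0.001, 0.656, 0.755, -0.001]
contact_force: [0.7, -0.6, 1.5]
grip_width: 1.001
grasp_force: 0.0
```

```bash
python3 - <<'E'
from h import *
for z in (.094,.114,.104): p,K,P,b=rimfit(z,guess=(.651,.086,z))
save(ring(p,K,P,b[1:],.104),"pics/l6.png")
rows([(b[1],b[2],.14,8),(b[1],b[2],.075,8)])
E
```

```text
guess [0.651 0.086 0.094] fit [2.23369e+02 6.52000e-01 8.50000e-02]
guess [0.651 0.086 0.114] fit [2.108901e+02 6.510000e-01 8.900000e-02]
guess [0.651 0.086 0.104] fit [2.285529e+02 6.510000e-01 8.600000e-02]
now [0.6452 0.084  0.2435] psi 7.97
[0.0049, 0.0227, 0.4142, 0.0005, 0.0001, -0.0001] n>= 3
[0.005, 0.0218, 0.6742, 0.0005, 0.0001, -0.0001] n>= 2
```

>>> step_arm(deltas=[0.005,0.023,0.4,0,0,0,1,0.005,0.023,0.4,0,0,0,1,0.005,0.023,0.4,0,0,0,1,0.005,0.023,0.55,0,0,0,1,0.005,0.022,0.67,0,0,0,1,0.005,0.022,0.67,0,0,0,1,0.005,0.022,0.67,0,0,0,1,0.005,0.022,0.67,0,0,0,0.6,0.005,0.022,0.67,0,0,0,0.2,0.005,0.022,0.67,0,0,0,0.2,0.005,0.022,0.67,0,0,0,0.2,0.005,0.022,0.67,0,0,0,0.2])

```text
clock: 44.42
tool_pos: [0.6524, 0.0867, 0.078]
orientation: [0.003, 0.656, 0.755, 0.002]
contact_force: [-1.5, -0.3, 7.1]
grip_width: 0.763
grasp_force: 44.7
```

>>> step_arm(deltas=[0,0,-0.1,0,0,0,0.2,0,0,-0.25,0,0,0,0.2,0,0,-0.4,0,0,0,0.2,0,0,-0.55,0,0,0,0.2,0,0,-0.7,0,0,0,0.2,0,0,-0.85,0,0,0,0.2,0,0,-0.94,0,0,0,0.2,0,0,-0.94,0,0,0,0.2,0,0,-0.94,0,0,0,0.2])

```text
clock: 45.17
tool_pos: [0.6506, 0.087, 0.312]
orientation: [0.002, 0.656, 0.755, 0.002]
contact_force: [-0.9, -0.7, -2.2]
grip_width: 0.757
grasp_force: 45.7
```

```bash
python3 - <<'E'
from h import *
print(bot.observe()["contact_force"])
rows([(.4757,-.0197,.31,8),(.4757,-.0197,.19,8)])
E
```

```text
[-0.87556423 -0.69611929 -2.20129884]
now [0.6506 0.087  0.312 ] psi 8.05
[-0.3245, -0.7524, 0.0038, 0.0009, 0.0002, 0.0001] n>= 5
[-0.324, -0.7552, 0.4838, 0.0009, 0.0002, 0.0001] n>= 3
```

>>> step_arm(deltas=[-0.325,-0.753,0,0,0,0,0.2,-0.325,-0.753,0,0,0,0,0.2,-0.325,-0.753,0,0,0,0,0.2,-0.325,-0.753,0,0,0,0,0.2,-0.325,-0.753,0,0,0,0,0.2,-0.325,-0.753,0,0,0,0,0.2,-0.325,-0.753,0,0,0,0,0.2,-0.325,-0.753,0,0,0,0,0.2,-0.324,-0.755,0.2,0,0,0,0.2,-0.324,-0.755,0.35,0,0,0,0.2,-0.324,-0.755,0.42,0,0,0,0.2,-0.324,-0.755,0.46,0,0,0,0.2,-0.324,-0.755,0.475,0,0,0,0.2,-0.324,-0.755,0.482,0,0,0,0.2,-0.324,-0.755,0.482,0,0,0,0.2,-0.324,-0.755,0.482,0,0,0,0.2])

```text
clock: 46.5
tool_pos: [0.4727, -0.019, 0.19]
orientation: [-0.002, 0.655, 0.756, -0.002]
contact_force: [-12.2, 1.1, 16.1]
grip_width: 0.764
grasp_force: 48.1
```

>>> step_arm(deltas=[0.0,0,-0.008,0,0,0,0.2,0,0,-0.008,0,0,0,0.2,0,0,-0.008,0,0,0,0.5,0,0,-0.008,0,0,0,1,0,0,-0.008,0,0,0,1,0,0,-0.008,0,0,0,1,0,0,-0.05,0,0,0,1,0,0,-0.15,0,0,0,1,0,0,-0.3,0,0,0,1,0,0,-0.45,0,0,0,1,-0.3,0,-0.58,0,0,0,1,-0.3,0,-0.58,0,0,0,1,-0.3,0,-0.58,0,0,0,1,-0.3,0,-0.58,0,0,0,1])

```text
clock: 47.67
tool_pos: [0.4855, -0.0957, 0.334]
orientation: [0.001, 0.657, 0.754, 0.0]
contact_force: [-1.1, 0.2, -0.8]
grip_width: 0.999
grasp_force: 0.0
```

```bash
python3 - <<'E'
from h import *
for g in [(.474,-.019),(.486,-.095),(.506,-.226)]: rimfit(.216,guess=(*g,.216))
p,K,P=cam("wrist"); save(p,"pics/f.png"); fitpose([(p,K,P)],traymodel(.099),(.493,-.142,8),w=(.01,.01,3)); rows([(.36,.05,.36,8),(.33,.30,.36,8)])
E
```

```text
guess [ 0.474 -0.019  0.216] fit [ 3.00e+02  4.75e-01 -2.00e-02]
guess [ 0.486 -0.095  0.216] fit [ 2.548754e+02  4.840000e-01 -9.400000e-02]
guess [ 0.506 -0.226  0.216] fit [ 2.864833e+02  5.060000e-01 -2.260000e-01]
fit [ 0.4935 -0.1429  7.854 ] [84.2]
now [ 0.4843 -0.0929  0.3324] psi 8.1
[0.636, -0.412, -0.1089, -0.0002, -0.0002, 0.0003] n>= 5
[1.6429, -0.3898, -0.1076, -0.0002, -0.0002, 0.0003] n>= 7
```

Rims sit at the expected spots. I'll move the arm clear and check with the scene camera.

>>> step_arm(deltas=[0.6,-0.4,-0.1,0,0,0,1,0.6,-0.4,-0.1,0,0,0,1,0.6,-0.4,-0.1,0,0,0,1,0.6,-0.4,-0.1,0,0,0,1,1,-0.4,-0.1,0,0,0,1,1,-0.4,-0.1,0,0,0,1,1,-0.4,-0.1,0,0,0,1,1,-0.4,-0.1,0,0,0,1,1,-0.4,-0.1,0,0,0,1,1,-0.4,-0.1,0,0,0,1])

```text
clock: 48.7
tool_pos: [0.3503, 0.1398, 0.3579]
orientation: [-0.0, 0.655, 0.756, -0.0]
contact_force: [1.0, -0.3, -0.4]
grip_width: 1.002
grasp_force: 0.0
```

```bash
python3 - <<'E'
from h import *
s,K,P=cam("scene"); v=(.4933,-.1427,8)
q=s[130:330,180:420]; t,Kt,Pt=cam("top"); r=t[140:300,210:400]
Z=np.zeros((600,800,3),np.uint8); Z[:400,:480]=cv2.resize(q,(480,400),interpolation=cv2.INTER_CUBIC); Z[:270,482:798]=cv2.resize(r,(316,270)); 
Z[270:600,482:798]=cv2.resize(s[150:317,190:350],(316,330),interpolation=cv2.INTER_CUBIC); save(Z,"pics/fin.png")
E
```

```text
(no output)
```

View pics/fin.png

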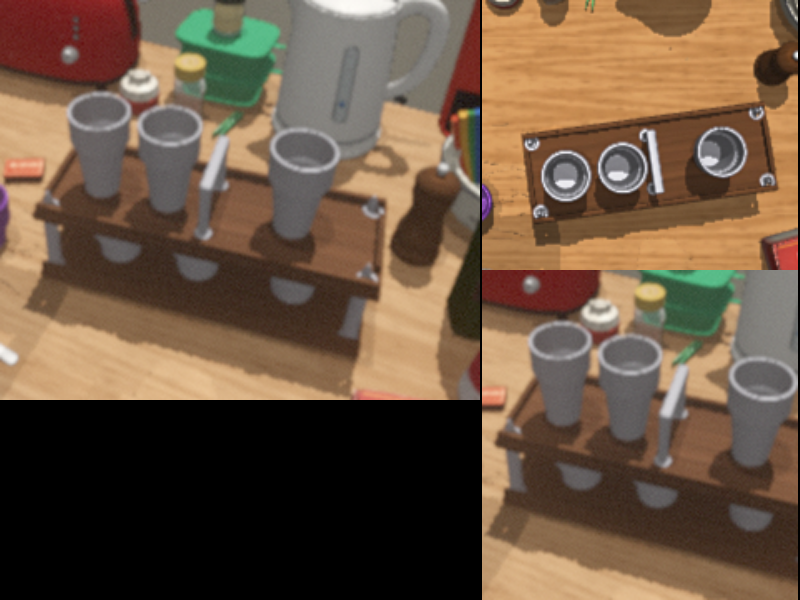

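Three short pots stand under the seated, level tray, and three tall pots stand upright on it. The arm is clear.

```bash
python3 -c "
from station import bot
print(bot.sign_off())"
```

```text
the job is handed in; nothing more can be done
None
```

The job is handed in: three short pots stand on the stand's deck, the upper tray is home on its posts, and three tall pots stand on it; the final pictures looked right, but the hand-in returned no verdict.

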